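# Load a blotting cassette into the transfer tank

## Task

Take the closed blotting cassette with the orange clip out of the drain rack and push it down through the free slot of the electrode module in the clear tank until it stands fully home on the bottom stop, its black face towards the tank's black side, then let go of it. The fit is snug and the module stands loosely, so feel for the slot and work gently: never force it with more than about 30 N of push. Leave the blue-clipped cassettes, the jar and the tube as they are, and do not drop or tip the cassette.

Things in the scene. Friction and masses are not known exactly. Their poses are not given: they have to be found in the camera images.
- cassette_center (a point): Centre of the cassette to load: upright closed plate 12 mm thick (its x), 110 mm wide (y), 100 mm high (z, up), about 0.25 kg, orange clip on the middle 74 mm of its top edge. Its -x face is black, +x face white; lower edges sharp. It stands in an outer rack slot, this point 56 mm above the bench. Grip it across its thickness near the top edge, from above.
- tank: Clear open tank, fixed, 160 (x) by 136 (y) by 118 mm high, walls 4 mm; origin at the centre of its underside, z up. -x side marked black, +x side red. In it the electrode module: a black panel at -x, a red one at +x (tops at z = 70 mm), and at each y end a dark blue comb, 116 mm long in x, flat top at z = 75 mm, reaching from |y| = 57 to 47 mm, with the slots that take the cassettes' side edges.
- slot_limit (a point): Where the middle of the free slot's mouth would be if the module stood as near the tank's black side as it can (tank x = -39.5, y = 0, z = 75 mm; axes as the tank). The module stands 4 to 25.5 mm from there towards tank +x, which no reading tells, and does not shift under forces below 50 N. The slot is 13.6 mm wide in x and 114 mm long in y, square to the tank and centred in y.
- seat_limit (a point): Point on the bottom stop straight below slot_limit (tank z = 12 mm): a cassette fully home has its centre 50 mm above this height. From 63 to 27 mm above the bench two spring wires on the slot's -x side bear on the cassette with 2 to 5 N each: pushing it past them and on down takes about 3 to 15 N; its own weight does not take it down.
- tank_black (a point): Middle of the tank's outer black-marked wall (tank -x side), 60 mm above the bench. The cassette's black face must look this way. Near both ends of the module (54 mm either side of its middle in x, at tank y = +59.5 mm) a terminal post 6 mm thick rises to 113 mm above the bench.
- loaded (a joint): How far (m) the blue-clipped cassette that already stands home in the module's other slot (52 mm from the free one towards tank +x, middle to middle) has been lifted: 0 = home. Same size as the orange-clipped one, its top 112 mm above the bench; leave alone.
- rack: White drain rack, fixed, 150 mm (x) by 134 mm (y), 44 mm high, with three upright slots 15.5 mm wide at its x = -46, 0 and +46 mm; origin at the centre of its underside. The orange-clipped cassette stands in one outer slot, the spare in the other, both with their axes along the rack's; the middle slot is empty.
- spare_center (a point): Centre of the spare blue-clipped cassette in the rack, same size; leave alone.
- jar: White jar with a blue cap, 58 mm in diameter, 100 mm high, standing; origin at the centre of its underside. Leave alone.
- tube: Free-standing clear tube with an orange screw cap, 34 mm in diameter, 113 mm high; origin at the centre of its underside. Leave alone.

How it is judged:
By the outcome, as a careful person would: the job done as asked, in the order asked, and still so for the second after the job is handed in, with the robot touching nothing.
It also fails if it takes over 72 s, if anything falls off the work surface, if the arm or the gripper's body presses on something with over 40 N, if the wrist force passes 120 N, or if a joint passes its speed limit or range.

## Robot

A 7-joint arm with a two-finger parallel gripper is mounted at the origin on the work surface. World frame = base frame: x ahead of the robot, y to its left, z up, the work surface at z = 0. Lengths are in m, angles in rad, forces in N, time in s.
With the tool pointing down it reaches from about 0.35 to 0.9 m from the base axis. Payload 8.1 kg.
Tool frame: the origin (TCP) lies midway between the tips of the shut fingers; the grasp point (between the pads) lies 19 mm behind it; z points along the fingers, y is the direction in which the jaws open and shut (so a half turn about z gives the same grasp; the last joint's range is limited). The gripper opens to 92 mm and grips with 3 to 60 N. Pads are 19 mm wide; open, the fingers measure 130 mm over their backs; the gripper's body (75 mm by 190 mm) begins 47 mm behind the grasp point.
Start: joints at [0.999, 0.434, 0.025, 1.573, -0.012, 1.134, -0.075], TCP at [0.282, -0.558, 0.227] pointing down, gripper open.
Joint ranges: [-2.62, 2.62], [-0.44, 2.09], [-1.27, 1.32], [0.08, 2.57], [-1.32, 4.46], [0.12, 2], [-2.74, 2.74]. Speed limits (rad/s): [2.22, 2.22, 3.01, 3.01, 3.14, 3.14, 3.14].

## Interface

Orientations are given as a unit quaternion [w, x, y, z].
In Python, from workcell import telemetry, optics, workorder gives the robot as it stands.
- The arm moves only by the tool apply_moves, never from a script. Its argument "commands" is a list of rows, each a list of 7 numbers: the gripper's target within -1 to 1 (shut at 1, half-way at 0, fully open at -1), then the shift along the tool's x, y, z in cm, then the turn, a rotation vector about the tool's x, y, z in rad. In form: [[grip, tx, ty, tz, ax, ay, az], ...]. A call has 1 to 12 rows; each row shifts and turns the commanded pose from where the row before left it, along the tool's axes as they then stand; what a row does not reach is not made up. A row lasts 1/12 s, in which the tool goes at most 41.7 mm and 7.16 degrees, less where a joint would pass 70% of its speed; a pose out of reach is approached as far as the arm can. A call is refused whole if a number of a shift passes 4.17 or a number of a turn 0.125, either way. A call with a gripper value outside its range is refused whole. The fingers move at their own pace and stop on an object; "grip_force" is the grip in N (left out, the last holds). Time passes only in rows, so rows that do not move let the fingers close. It gives the time, the measured TCP pose, the force and the opening at its end, in the units of the state.
- telemetry.sense(): the state, without advancing time (a new reading comes with each control period).
- optics.camera(name): name is "scene" or "top" or "wrist"; returns a dict with "color" (384x512x3 uint8, red, green, blue), "z_map" (384x512 float32, m along the optical axis (not along the pixel's ray), 0 where there is no reading), "fovy" (degrees; the focal length in pixels is half the picture's height over the tangent of half this angle, whatever the lens; pixels are square), "cx", "cy" (the principal point, pixels), "k1" (the pictures are not rectified: a ray, as slopes to the right and down, at radius r is drawn at 1 + k1 r^2 times it, then the intrinsics apply), "cam_to_world" (4x4, takes a point from camera to world coordinates); the wrist camera has in their place "T_tool_cam" (4x4, takes a point from camera to tool coordinates, whose origin is the TCP and whose axes are the flange's). Camera axes: x right, y down, z forward; pixel columns grow to the right and rows downward; lengths in m; the calibration is good to about 2 mm. A picture is of the moment at which its call begins: read the wrist's pose just before it.
- workorder.job_done(): hands the job in, once; it reports no verdict.
Trained networks look in a picture, given as the dict that the camera call returned (one of the last four; its "shot" number tells which), for a name from the list of things; names that differ only in an ending like _2 or _b are one class to them, and where a whole thing is asked for, a point or a joint stands for the part that bears it (a point fixed in the world has none). Each returns a list of dicts, best first, with "confidence" (0 to 1); they miss things now and then, are a little off and sometimes report something else, mostly with a low value. They report only what shows in the picture. A call takes as long as a camera call.
- optics.look_for(picture, label): "centre" ([row, column] as shares, 0 to 1, of the picture: columns of its width, rows of its height, amid what is visible of it).
- optics.landmark_of(picture, label): "centre" ([row, column] as shares, 0 to 1, of the picture: columns of its width, rows of its height: a listed point, or the origin of a listed thing).
The state is a dict: "time": time; "joints": joint angles; "qvel": joint speeds; "joint_efforts": joint torques, N m; "ee_pos": TCP position; "eef_rot": TCP orientation; "contact_force": force on the tool from outside, world axes, zero at the start; "ft_torque": the same for the moment, N m; "gripper_width": opening from 0.0 (shut) to 1.0 (fully open).
Only numpy, scipy, OpenCV 4.12 (cv2) and the standard library are available. Lean on these libraries where they do the work, as an engineer would, in place of code of your own. Each camera call takes 0.05 s, during which the arm holds its last target.

## Working session

There is one attempt and no reset: what is moved stays moved. The work goes in short steps, Python scripts to look and compute and a tool call to move; the robot and the scene stay as the last step left them, time stands still between calls to the robot, and variables do not carry over. Pictures are saved under pics/ and viewed, and the job is handed in when it is done.

Besides the shell and the picture viewer there is one more tool, called after "Request:" in YAML: its name, and indented under it one key for each argument. apply_moves: Moves the arm, as the interface text tells. Its arguments: {"type":"object","properties":{"commands":{"type":"array"},"grip_force":{"type":"number"}},"required":["commands"]}

```bash
mkdir -p pics; ls; cat > h.py <<'E'
import numpy as np, cv2
from workcell import telemetry, optics, workorder
from scipy.spatial.transform import Rotation as R
def q2R(q): return R.from_quat([q[1],q[2],q[3],q[0]]).as_matrix()
def T_of(c,s=None):
    if 'cam_to_world' in c: return np.array(c['cam_to_world'])
    T=np.eye(4);T[:3,:3]=q2R(s['eef_rot']);T[:3,3]=s['ee_pos'];return T@np.array(c['T_tool_cam'])
def K_of(c):
    h=c['color'].shape[0];f=h/2/np.tan(np.radians(c['fovy'])/2)
    return f,c['cx'],c['cy'],c['k1']
def rays(c,u,v):
    f,cx,cy,k1=K_of(c);xd=(np.asarray(u,float)-cx)/f;yd=(np.asarray(v,float)-cy)/f
    x,y=xd.copy(),yd.copy()
    for _ in range(30):
        s=1+k1*(x*x+y*y);x,y=xd/s,yd/s
    return x,y
def cloud(c,T):
    h,w=c['z_map'].shape;u,v=np.meshgrid(np.arange(w),np.arange(h));x,y=rays(c,u,v);z=c['z_map']
    P=np.stack([x*z,y*z,z],-1)@T[:3,:3].T+T[:3,3];P[z<=0]=np.nan;return P
def atz(c,T,u,v,z):
    x,y=rays(c,u,v);d=np.stack([x,y,np.ones_like(x)],-1)@T[:3,:3].T
    t=(z-T[2,3])/d[...,2];return T[:3,3]+d*t[...,None]
def proj(c,T,P):
    P=(np.atleast_2d(P)-T[:3,3])@T[:3,:3];f,cx,cy,k1=K_of(c);x=P[:,0]/P[:,2];y=P[:,1]/P[:,2];s=1+k1*(x*x+y*y)
    return np.stack([f*x*s+cx,f*y*s+cy],-1)
def save(c,n,s=1.5): cv2.imwrite('pics/'+n,cv2.resize(c['color'][...,::-1],None,fx=s,fy=s,interpolation=cv2.INTER_CUBIC))
E
python3 - <<'E'
from h import *
s=telemetry.sense();print(s)
for n in['top','scene','wrist']:
    s=telemetry.sense();c=optics.camera(n);save(c,n+'0.png');T=T_of(c,s);print(n,c['fovy'],c['cx'],c['cy'],c['k1'],T.round(3).tolist())
    for l in['cassette_center','tank','slot_limit','seat_limit','tank_black','rack','spare_center','jar','tube']:
        r=optics.landmark_of(c,l)
        print(l,[(round(d['confidence'],2),round(d['centre'][1]*512,1),round(d['centre'][0]*384,1)) for d in r[:2]])
E
```

```text
pics
{'time': 0.0, 'joints': array([ 0.99936354,  0.43521762,  0.02497253,  1.57411583, -0.01158639,
        1.13398531, -0.07510701]), 'qvel': array([ 9.11172305e-06,  1.46408351e-04, -5.68029886e-04,  4.95741620e-05,
        3.19150105e-04,  2.96469704e-04,  1.24108697e-03]), 'joint_efforts': array([ 2.91332990e-04, -6.67835069e+01,  9.85674933e-01, -3.14458787e+01,
       -6.04578923e-02,  4.27053741e-02,  1.60206027e-04]), 'ee_pos': array([ 0.28211372, -0.55712634,  0.22594105]), 'eef_rot': array([-7.47265972e-04,  9.72657986e-01,  2.32240858e-01, -2.58384672e-04]), 'contact_force': array([-0.31219477, -0.08609954,  0.20679438]), 'ft_torque': array([-0.00229599,  0.00367426,  0.02121149]), 'gripper_width': 1.0027324778656017}
top 47.37085366120066 255.83231485298313 192.04125379843168 -0.12766669780999565 [[0.007, -0.998, 0.062, 0.499], [-1.0, -0.009, -0.029, 0.041], [0.029, -0.062, -0.998, 1.023], [0.0, 0.0, 0.0, 1.0]]
cassette_center [(0.71, 148.2, 170.9)]
tank [(0.98, 327.5, 193.6)]
slot_limit [(0.69, 333.9, 207.1)]
seat_limit [(0.96, 330.4, 208.3)]
tank_black [(0.82, 334.1, 2
[... 303 characters left out ...]
0.136], [0.016, -0.588, -0.809, 0.879], [0.0, 0.0, 0.0, 1.0]]
cassette_center [(0.64, 372.1, 222.4), (0.39, 361.9, 190.3)]
tank [(0.76, 188.2, 186.4)]
slot_limit [(0.94, 194.4, 151.3)]
seat_limit [(0.76, 193.3, 166.5)]
tank_black [(0.79, 201.6, 143.5), (0.18, 373.3, 223.4)]
rack [(0.56, 358.5, 223.7)]
spare_center [(0.81, 361.1, 189.9)]
jar [(0.68, 222.6, 273.9)]
tube [(0.91, 278.6, 137.4)]
wrist 60.70343567845787 257.0856720731445 183.18525521317903 -0.03336887288156515 [[0.451, -0.851, -0.27, 0.355], [-0.893, -0.43, -0.137, -0.52], [0.001, 0.303, -0.953, 0.384], [0.0, 0.0, 0.0, 1.0]]
cassette_center []
tank []
slot_limit []
seat_limit []
tank_black []
rack []
spare_center []
jar []
tube []
```

View pics/top0.png

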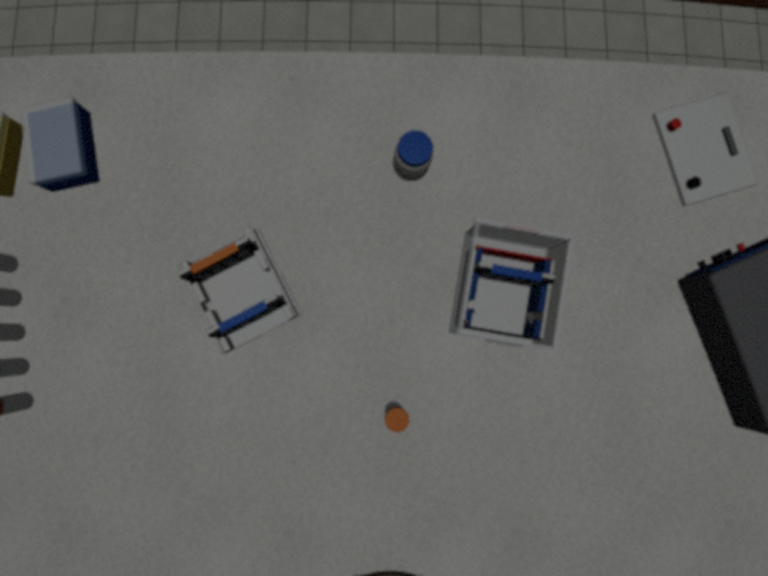

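View pics/scene0.png

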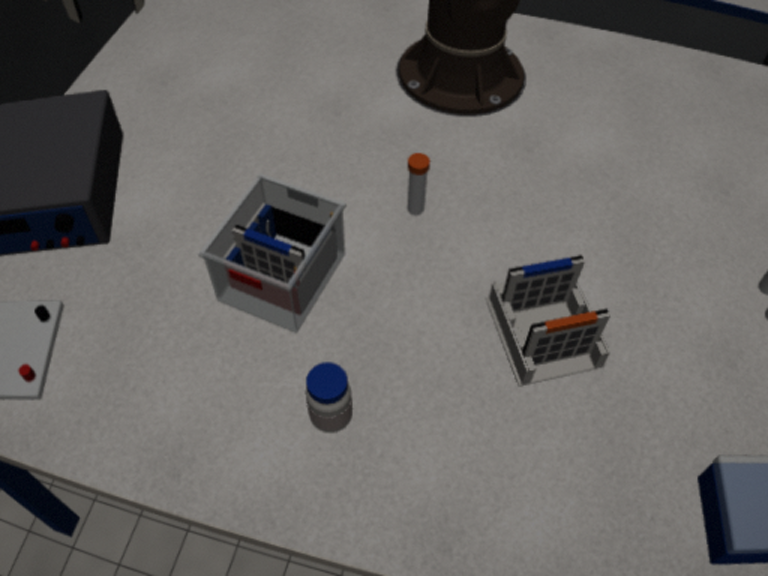

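The top view shows the orange cassette in the rack's far slot (raw px 148,171), and the tank at (330,193) with its red side far and black side near. The scene view shows white faces pointing away from the robot, so black already faces the base side. Next I'll compute the geometry.

```bash
python3 - <<'E'
from h import *
c=optics.camera('top');T=T_of(c);P=cloud(c,T);col=c['color'].astype(int)
hsv=cv2.cvtColor(c['color'],cv2.COLOR_RGB2HSV)
# heights
u,v=np.meshgrid(np.arange(512),np.arange(384))
def fit(m,n):
    Q=P[m];Q=Q[np.isfinite(Q[:,0])]
    r=cv2.minAreaRect(Q[:,:2].astype(np.float32)*1000)
    d=np.linalg.svd((Q-Q.mean(0))[:,:2])[2][0]
    print(n,len(Q),Q.mean(0).round(4),'rect',np.round(r[0],1),np.round(r[1],1),round(r[2],1),'dir',round(np.degrees(np.arctan2(d[1],d[0])),1))
H=P[...,2]
org=(hsv[...,0]<15)&(hsv[...,1]>130)&(H>.09)
fit(org&(u<200),'orangeclip');fit(org&(u>200)&(u<300),'tubecap')
blue=(hsv[...,0]>105)&(hsv[...,0]<130)&(hsv[...,1]>130)&(H>.09)
fit(blue&(u<200)&(u>100),'spareclip');fit(blue&(u>300)&(u<380),'loadedclip');fit(blue&(u>250)&(u<300)&(v<130),'jar')
m=(H>.113)&(H<.124)&(u>295)&(u<385)&(v>140)&(v<235);fit(m,'tankrim')
m=(H>.03)&(H<.125)&(u>110)&(u<205)&(v>140)&(v<240);fit(m,'rack all')
m=(H>.03)&(H<.05)&(u>110)&(u<205)&(v>140)&(v<240);fit(m,'rack top')
m=(H>.066)&(H<.08)&(u>295)&(u<385)&(v>140)&(v<235);fit(m,'combs')
print('bench',np.nanmedian(H[250:300,50:200]))
d=optics.landmark_of(c,'slot_limit')[0]['centre'];print(atz(c,T,d[1]*512,d[0]*384,.075))
d=optics.landmark_of(c,'tank')[0]['centre'];print(atz(c,T,d[1]*512,d[0]*384,0.))
E
```

```text
orangeclip 235 [0.5854 0.2694 0.1054] rect [500.3 397.4] [ 19.8 416.7] 34.2 dir 124.2
tubecap 187 [ 0.3754 -0.0029  0.1135] rect [374.7  -2.8] [31.4 29.3] 1.2 dir -152.8
spareclip 183 [0.5158 0.2123 0.1056] rect [552.2 227.5] [92.5 90. ] 28.4 dir -62.1
loadedclip 211 [ 0.578  -0.1716  0.1114] rect [ 579.8 -167.7] [101.1  12.4] 80.8 dir 81.2
jar 392 [ 0.759  -0.028   0.1007] rect [759.2 -28.3] [47.8 45.8] 0.7 dir 161.2
tankrim 1301 [ 0.5645 -0.169   0.118 ] rect [ 562.6 -168.2] [145.5 167.6] 80.3 dir 169.8
rack all 1765 [0.5595 0.2327 0.0725] rect [556.9 234.1] [148.8 126.1] 27.9 dir -175.9
rack top 778 [0.5581 0.2307 0.0431] rect [556.9 234.1] [148.8 126.1] 27.9 dir -53.1
combs 885 [ 0.5604 -0.1767  0.0739] rect [ 563.4 -166.5] [133.4 154.4] 80.5 dir -108.3
bench 0.0009707840124673073
[ 0.52279275 -0.16202624  0.075     ]
[ 0.55883335 -0.16057841  0.        ]
```

```bash
cat >> h.py <<'E'
def yaw_y(Rm): return np.degrees(np.arctan2(Rm[1,1],Rm[0,1]))
def Rtool(yawdeg):
    a=np.radians(yawdeg);y=np.array([np.cos(a),np.sin(a),0]);z=np.array([0,0,-1.]);return np.stack([np.cross(y,z),y,z],1)
def plan(p1,yaw1,g,n=None,tmax=3.6,rmax=.1,start=None):
    s=telemetry.sense();p0=np.array(s['ee_pos']) if start is None else np.array(start[0]);R0=q2R(s['eef_rot']) if start is None else start[1]
    R1=Rtool(yaw1);rv=R.from_matrix(R0.T@R1).as_rotvec();d=np.array(p1)-p0
    if n is None: n=int(np.ceil(max(np.linalg.norm(d)*100/tmax,np.linalg.norm(rv)/rmax)))
    pc,Rc=p0.copy(),R0.copy();rows=[]
    for i in range(1,n+1):
        tgt=p0+d*i/n;Rt=R0@R.from_rotvec(rv*i/n).as_matrix()
        t=np.round(Rc.T@(tgt-pc)*100,2);r=np.round(R.from_matrix(Rc.T@Rt).as_rotvec(),3)
        rows.append([g]+t.tolist()+r.tolist());pc=pc+Rc@t/100;Rc=Rc@R.from_rotvec(r).as_matrix()
    print(n,'rows; end',pc.round(4),round(yaw_y(Rc),2))
    for i in range(0,n,12): print(str(rows[i:i+12]).replace(' ',''))
E
python3 - <<'E'
from h import *
s=telemetry.sense();print(yaw_y(q2R(s['eef_rot'])))
plan([.555,-.168,.30],-9.7,0.0)
E
```

```text
-63.14442037805133
14 rows; end [ 0.555 -0.168  0.3  ] -9.69
[[0.0,2.99,-1.6,-0.52,0.0,0.0,-0.067],[0.0,3.1,-1.4,-0.53,0.0,0.0,-0.066],[0.0,3.18,-1.19,-0.52,0.0,0.0,-0.067],[0.0,3.25,-0.98,-0.52,0.0,0.0,-0.067],[0.0,3.31,-0.76,-0.53,0.0,0.0,-0.066],[0.0,3.36,-0.53,-0.52,0.0,0.0,-0.067],[0.0,3.38,-0.31,-0.52,0.0,0.0,-0.066],[0.0,3.4,-0.09,-0.53,0.0,0.0,-0.067],[0.0,3.39,0.14,-0.52,0.0,0.0,-0.067],[0.0,3.38,0.37,-0.52,0.0,0.0,-0.066],[0.0,3.34,0.59,-0.53,0.0,0.0,-0.067],[0.0,3.3,0.81,-0.52,0.0,0.0,-0.067]]
[[0.0,3.24,1.03,-0.52,0.0,0.0,-0.066],[0.0,3.16,1.24,-0.53,0.0,0.0,-0.067]]
```

Request:
apply_moves:
  commands:
    - [0.0, 2.99, -1.6, -0.52, 0.0, 0.0, -0.067]
    - [0.0, 3.1, -1.4, -0.53, 0.0, 0.0, -0.066]
    - [0.0, 3.18, -1.19, -0.52, 0.0, 0.0, -0.067]
    - [0.0, 3.25, -0.98, -0.52, 0.0, 0.0, -0.067]
    - [0.0, 3.31, -0.76, -0.53, 0.0, 0.0, -0.066]
    - [0.0, 3.36, -0.53, -0.52, 0.0, 0.0, -0.067]
    - [0.0, 3.38, -0.31, -0.52, 0.0, 0.0, -0.066]
    - [0.0, 3.4, -0.09, -0.53, 0.0, 0.0, -0.067]
    - [0.0, 3.39, 0.14, -0.52, 0.0, 0.0, -0.067]
    - [0.0, 3.38, 0.37, -0.52, 0.0, 0.0, -0.066]
    - [0.0, 3.34, 0.59, -0.53, 0.0, 0.0, -0.067]
    - [0.0, 3.3, 0.81, -0.52, 0.0, 0.0, -0.067]

```text
time: 2.65
ee_pos: [0.5167, -0.2222, 0.29]
eef_rot: [0.0, 0.805, 0.594, 0.0]
contact_force: [0.2, -0.2, -1.2]
gripper_width: 0.5
```

Request:
apply_moves:
  commands:
    - [0.0, 3.24, 1.03, -0.52, 0.0, 0.0, -0.066]
    - [0.0, 3.16, 1.24, -0.53, 0.0, 0.0, -0.067]
    - [0, 0, 0, 0, 0, 0, 0]
    - [0, 0, 0, 0, 0, 0, 0]
    - [0, 0, 0, 0, 0, 0, 0]

```text
time: 3.07
ee_pos: [0.5547, -0.1685, 0.2998]
eef_rot: [0.0, 0.765, 0.645, -0.0]
contact_force: [-0.3, 0.0, -0.1]
gripper_width: 0.501
```

```bash
python3 - <<'E'
from h import *
s=telemetry.sense();c=optics.camera('wrist');save(c,'w1.png');T=T_of(c,s)
print(s['time'],s['ee_pos'],yaw_y(q2R(s['eef_rot'])),s['joints'].round(2),np.abs(s['qvel']).max(),s['contact_force'])
np.save('w1_P.npy',cloud(c,T));np.save('w1_c.npy',c['color']);np.save('w1_T.npy',T)
for l in['tank','slot_limit','seat_limit','tank_black']:
    print(l,[(round(d['confidence'],2),np.round([d['centre'][1]*512,d['centre'][0]*384],1)) for d in optics.landmark_of(c,l)[:2]])
E
```

```text
3.0667 [ 0.55466211 -0.16845691  0.29980357] -9.726393911324884 [ 0.45  0.34 -0.33  1.55  0.11  1.27 -0.07] 0.020415388590787596 [-0.34529865  0.0232118  -0.11955872]
tank [(0.96, array([262.5, 142.6]))]
slot_limit []
seat_limit [(0.66, array([232.6, 142. ]))]
tank_black [(0.83, array([198.9, 147.9]))]
```

View pics/w1.png

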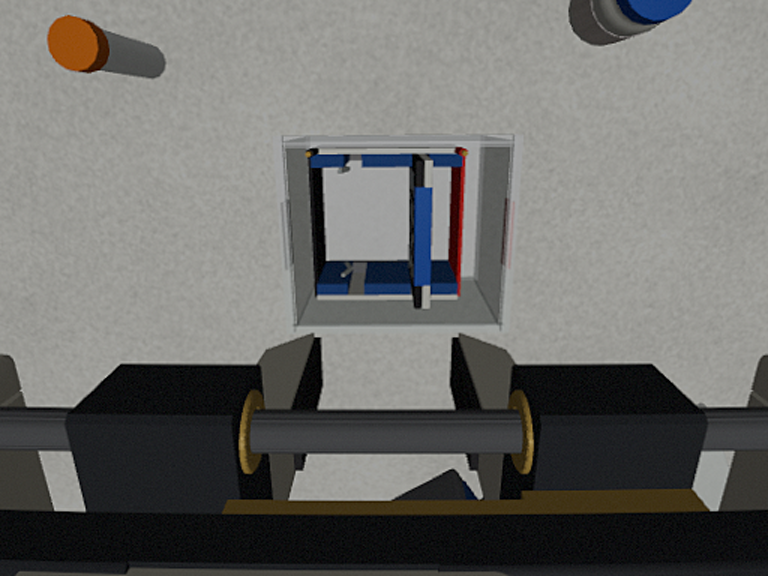

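The wrist view shows the tank at raw px (190–343, 90–217), with the loaded cassette at column ~282. The free slot gaps in the combs appear as white notches at raw px ~(237,108) and (237,185). Next I'll measure them in 3D.

```bash
python3 - <<'E'
from h import *
P=np.load('w1_P.npy');c=np.load('w1_c.npy');H=P[...,2]
print('bench',np.nanmedian(H[20:60,150:300]))
hsv=cv2.cvtColor(c,cv2.COLOR_RGB2HSV)
u,v=np.meshgrid(np.arange(512),np.arange(384))
reg=(u>180)&(u<355)&(v>80)&(v<222)
def rect(m,n):
    Q=P[m&np.isfinite(H)];r=cv2.minAreaRect(Q[:,:2].astype(np.float32)*1000);print(n,len(Q),Q.mean(0).round(4),[np.round(x,1) for x in r]);return Q
rect(reg&(H>.110)&(H<.126),'rim')
blue=(hsv[...,0]>105)&(hsv[...,0]<130)&(hsv[...,1]>130)
rect(reg&blue&(H>.105)&(u>270)&(u<295),'clip')
# tank frame guess
yaw=np.radians(-9.7);ex=np.array([np.cos(yaw),np.sin(yaw)]);ey=np.array([-ex[1],ex[0]])
o=np.array([.5626,-.1682]);L=(P[...,:2]-o);X=L@ex*1000;Y=L@ey*1000
for n,m in(('comb',blue&(abs(H-.075)<.006)),('black',(hsv[...,2]<40)&(abs(H-.07)<.006)),('redp',(hsv[...,0]<8)&(hsv[...,1]>180)&(abs(H-.07)<.008))):
    m=m&reg; print(n,m.sum(),'x',np.percentile(X[m],[0,2,50,98,100]).round(1),'y',np.percentile(Y[m],[0,2,50,98,100]).round(1),'z',np.median(H[m]))
cm=blue&(abs(H-.075)<.008)&reg
for lo,hi in((48,56),(-56,-48)):
    m=cm&(Y>lo)&(Y<hi);print(lo,np.histogram(X[m],np.arange(-64,66,2)))
for r in(108,110,180,186,190):
    print(r,[(uu,round(float(X[r,uu]),1),round(float(Y[r,uu]),1),round(float(H[r,uu]*1000),0),*c[r,uu]) for uu in range(224,254,1)][::1][:30])
E
```

```text
bench -0.0004193793579809202
rim 5923 [ 0.5673 -0.166   0.1161] [array([ 562.5, -169.3]), array([144.4, 167.9]), np.float64(80.6)]
clip 731 [ 0.5805 -0.172   0.1117] [array([ 579.5, -178.6]), array([87. , 12.4]), np.float64(81.6)]
comb 1152 x [-66.3 -64.   -9.4  47.5  49.9] y [-56.9 -56.4  47.   54.9  55. ] z 0.0746385584781985
black 279 x [-67.9 -67.8 -65.8  34.5  49.7] y [-59.6 -53.5   1.9  50.5  54.9] z 0.06940333159404599
redp 206 x [-65.3  12.7  51.3  52.7  53.1] y [-54.2 -47.7   8.5  49.8  53.3] z 0.06929968026265804
48 (array([ 8, 12, 14, 12, 10, 13, 14, 13,  8, 14, 14, 14,  0,  0,  0,  0,  0,
        0,  3, 14,  7, 14, 14, 14,  7, 14, 14, 14,  6, 14, 14, 14,  7, 14,
       14, 14,  7, 13,  0,  0,  0,  0,  0,  0,  4,  4, 14, 14,  9, 11, 14,
       14,  9, 12, 14, 11,  4,  0,  0,  0,  0,  0,  0,  0]), array([-64, -62, -60, -58, -56, -54, -52, -50, -48, -46, -44, -42, -40,
       -38, -36, -34, -32, -30, -28, -26, -24, -22, -20, -18, -16, -14,
       -12, -10,  -8,  -6,  -4,  -2,   0,   2,   4,   6,   8,  10,  12,
        14,  16,  18,  20,  22,  24,  26,  28,  30,  32,  34,  36
[... 10390 characters left out ...]
, (244, -24.4, -50.0, 74.0, np.uint8(23), np.uint8(55), np.uint8(102)), (245, -23.1, -49.7, 75.0, np.uint8(26), np.uint8(56), np.uint8(103)), (246, -21.8, -49.5, 76.0, np.uint8(25), np.uint8(56), np.uint8(102)), (247, -20.6, -49.9, 74.0, np.uint8(28), np.uint8(58), np.uint8(103)), (248, -19.4, -50.0, 74.0, np.uint8(29), np.uint8(57), np.uint8(103)), (249, -18.2, -50.0, 74.0, np.uint8(23), np.uint8(55), np.uint8(101)), (250, -16.9, -49.9, 74.0, np.uint8(25), np.uint8(54), np.uint8(101)), (251, -15.7, -49.8, 75.0, np.uint8(23), np.uint8(54), np.uint8(99)), (252, -14.5, -49.8, 75.0, np.uint8(28), np.uint8(54), np.uint8(102)), (253, -13.2, -49.5, 75.0, np.uint8(27), np.uint8(57), np.uint8(103))]
```

```bash
python3 - <<'E'
import cv2,numpy as np
c=np.load('w1_c.npy');cv2.imwrite('pics/w1z.png',cv2.resize(c[85:222,180:355,::-1],None,fx=4.3,fy=4.3,interpolation=cv2.INTER_CUBIC))
E
```

```text
(no output)
```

View pics/w1z.png

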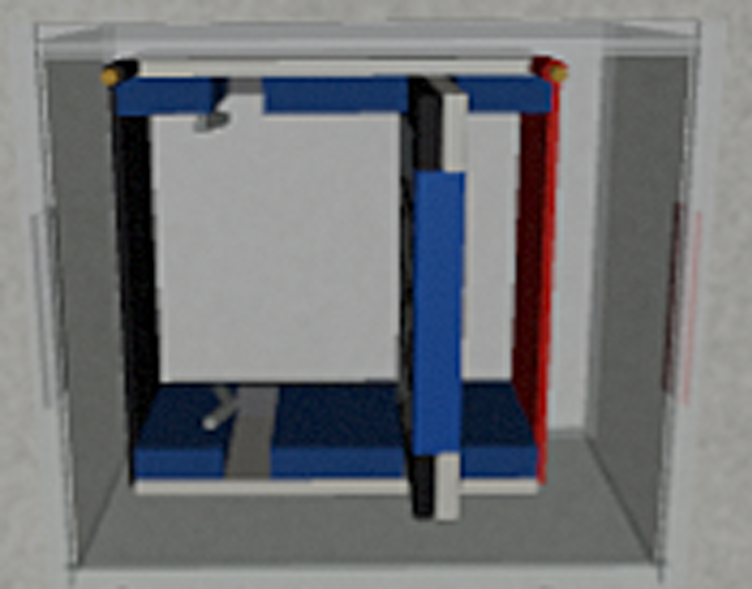

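```bash
python3 - <<'E'
from h import *
P=np.load('w1_P.npy');c=np.load('w1_c.npy').astype(float);H=P[...,2]
class D(dict):pass
cc=optics.camera('wrist')  # intrinsics only
T=np.load('w1_T.npy')
f=lambda u,v,z:atz(cc,T,u,v,z)
yaw=np.radians(-9.7);ex=np.array([np.cos(yaw),np.sin(yaw)]);ey=np.array([-ex[1],ex[0]]);o=np.array([.5626,-.1682])
def loc(u,v,z):
    L=f(np.array(u,float),np.array(v,float),z)[:2]-o;return L@ex*1000,L@ey*1000
# blue-minus-red measure; edge columns along comb top rows at half level
def edge(row,u0,u1,ch):
    s=ch[row,u0:u1];return s
B=c[...,2]-c[...,0]
for rows in((105,107,108,109),(189,190,191,192,193)):
    for r in rows:
        b=B[r,222:252];hi=np.median(np.r_[b[:5],b[-6:]]);t=hi/2
        i=np.where(b<t)[0];a,e=i[0],i[-1]
        l=222+a-1+(b[a-1]-t)/(b[a-1]-b[a]);rr=222+e+(t-b[e])/(b[e+1]-b[e])
        print(r,np.round(loc(l,r,.075),2),np.round(loc(rr,r,.075),2))
# red panel / black end comb: comb right end
for r in list(range(110,180,10)):
    R_=c[r,:,0]-c[r,:,2];i=np.where(R_[285:330]>40)[0]
    if len(i):print('red',r,np.round(loc(285+i[-1]+.5,r,.07),1))
E
```

```text
105 [-39.5   52.69] [-26.98  52.66]
107 [-39.58  50.46] [-26.5   50.43]
108 [-39.74  49.34] [-26.55  49.31]
109 [-39.88  48.22] [-26.55  48.18]
189 [-39.18 -48.37] [-26.39 -48.39]
190 [-39.61 -49.67] [-26.43 -49.69]
191 [-39.63 -50.97] [-26.3  -50.99]
192 [-39.71 -52.28] [-26.29 -52.3 ]
193 [-39.76 -53.59] [-26.29 -53.61]
red 110 [52.8 46.6]
red 120 [53.3 35.1]
red 130 [52.6 23.4]
red 140 [53.2 11.4]
red 150 [53.7 -0.7]
red 160 [ 53.1 -13. ]
red 170 [ 53.6 -25.6]
```

```bash
python3 - <<'E'
from h import *
plan([.5976,.2556,.24],27.9,-0.1)
E
```

```text
12 rows; end [0.5976 0.2556 0.24  ] 27.91
[[-0.1,3.55,-0.25,0.5,-0.0,0.0,-0.055],[-0.1,3.55,-0.05,0.5,-0.0,0.0,-0.055],[-0.1,3.56,0.14,0.5,-0.0,0.0,-0.054],[-0.1,3.53,0.34,0.5,-0.0,0.0,-0.055],[-0.1,3.52,0.53,0.49,-0.0,0.0,-0.055],[-0.1,3.48,0.72,0.5,-0.0,0.0,-0.055],[-0.1,3.44,0.91,0.5,-0.0,0.0,-0.055],[-0.1,3.38,1.1,0.5,-0.0,0.0,-0.055],[-0.1,3.32,1.29,0.5,-0.0,0.0,-0.054],[-0.1,3.24,1.46,0.5,-0.0,0.0,-0.055],[-0.1,3.16,1.63,0.5,-0.0,0.0,-0.055],[-0.1,3.06,1.81,0.5,-0.0,0.0,-0.055]]
```

Request:
apply_moves:
  commands:
    - [-0.1, 3.55, -0.25, 0.5, 0, 0, -0.055]
    - [-0.1, 3.55, -0.05, 0.5, 0, 0, -0.055]
    - [-0.1, 3.56, 0.14, 0.5, 0, 0, -0.054]
    - [-0.1, 3.53, 0.34, 0.5, 0, 0, -0.055]
    - [-0.1, 3.52, 0.53, 0.49, 0, 0, -0.055]
    - [-0.1, 3.48, 0.72, 0.5, 0, 0, -0.055]
    - [-0.1, 3.44, 0.91, 0.5, 0, 0, -0.055]
    - [-0.1, 3.38, 1.1, 0.5, 0, 0, -0.055]
    - [-0.1, 3.32, 1.29, 0.5, 0, 0, -0.054]
    - [-0.1, 3.24, 1.46, 0.5, 0, 0, -0.055]
    - [-0.1, 3.16, 1.63, 0.5, 0, 0, -0.055]
    - [-0.1, 3.06, 1.81, 0.5, 0, 0, -0.055]

```text
time: 4.37
ee_pos: [0.5975, 0.2577, 0.2399]
eef_rot: [0.0, 0.514, 0.858, -0.0]
contact_force: [1.0, -0.2, -0.2]
gripper_width: 0.554
```

Request:
apply_moves:
  commands:
    - [-0.1, 0, 0, 0, 0, 0, 0]
    - [-0.1, 0, 0, 0, 0, 0, 0]
    - [-0.1, 0, 0, 0, 0, 0, 0]
    - [-0.1, 0, 0, 0, 0, 0, 0]

```text
time: 4.7
ee_pos: [0.5979, 0.2548, 0.2402]
eef_rot: [0.0, 0.516, 0.857, -0.0]
contact_force: [-0.1, -0.5, 0.1]
gripper_width: 0.55
```

```bash
python3 - <<'E'
from h import *
s=telemetry.sense();c=optics.camera('wrist');save(c,'w2.png');T=T_of(c,s);P=cloud(c,T);H=P[...,2]
print(s['time'],s['ee_pos'],yaw_y(q2R(s['eef_rot'])),s['joints'].round(2),s['gripper_width'])
np.save('w2_P.npy',P);np.save('w2_c.npy',c['color']);np.save('w2_T.npy',T)
hsv=cv2.cvtColor(c['color'],cv2.COLOR_RGB2HSV);u,v=np.meshgrid(np.arange(512),np.arange(384))
m=(hsv[...,0]<15)&(hsv[...,1]>130)&(H>.09)&(H<.12)&(v<240)
Q=P[m];r=cv2.minAreaRect(Q[:,:2].astype(np.float32)*1000);print('clip',len(Q),Q.mean(0),r,u[m].min(),u[m].max(),v[m].min(),v[m].max(),np.percentile(Q[:,2],[5,50,95]))
a=np.radians(27.9);ex=np.array([np.cos(a),np.sin(a)]);ey=np.array([-ex[1],ex[0]]);L=(P[...,:2]-s['ee_pos'][:2])
X=L@ex*1000;Y=L@ey*1000
m2=(H>.095)&(H<.112)&(np.abs(X)<25)&(np.abs(Y)<70)
print('top rel tcp',np.percentile(X[m2],[1,50,99]),np.percentile(Y[m2],[1,50,99]))
for y0 in range(-54,56,6):
    k=m2&(np.abs(Y-y0)<2); 
    if k.sum()>5: print(y0,k.sum(),np.percentile(X[k],[3,50,97]).round(1),np.median(H[k]).round(4))
E
```

```text
4.7 [0.5979267  0.25482472 0.24020736] 27.864137963839184 [-0.13  0.53 -0.56  1.45  0.29  1.24 -0.23] 0.5500613486294138
clip 909 [0.59711793 0.25549567 0.10583712] ((564.207763671875, 263.1802978515625), (60.33268737792969, 124.965576171875), 75.61030578613281) 154 263 126 209 [0.10469477 0.10583291 0.10698894]
top rel tcp [-5.92812171  0.56797116  6.26244148] [-53.25768061   5.09252535  54.1232554 ]
-54 29 [-5.3  0.6  5.4] 0.1058
-48 44 [-5.2 -0.4  5.4] 0.1059
-42 46 [-5.2 -0.4  5.4] 0.1057
-36 49 [-5.2  0.6  5.9] 0.1059
-30 52 [-5.1  0.1  6.3] 0.1059
-24 50 [-5.1  0.6  6.3] 0.1057
-18 57 [-6.   0.6  6.3] 0.1057
-12 59 [-6.  -0.3  6.2] 0.1056
-6 54 [-5.9 -0.3  6.2] 0.1059
0 57 [-5.9  0.6  6.2] 0.1058
6 62 [-5.9 -0.3  6.1] 0.1058
12 60 [-5.8 -0.3  6.1] 0.1059
18 57 [-5.8  0.6  6.1] 0.1058
24 63 [-5.7  0.6  6.1] 0.1057
30 57 [-5.7  0.6  6. ] 0.1058
36 60 [-5.6  0.6  6. ] 0.1059
42 68 [-5.6  0.2  6. ] 0.1055
48 69 [-5.5 -0.2  5.9] 0.1056
54 53 [-5.5  0.6  5.9] 0.105
```

View pics/w2.png

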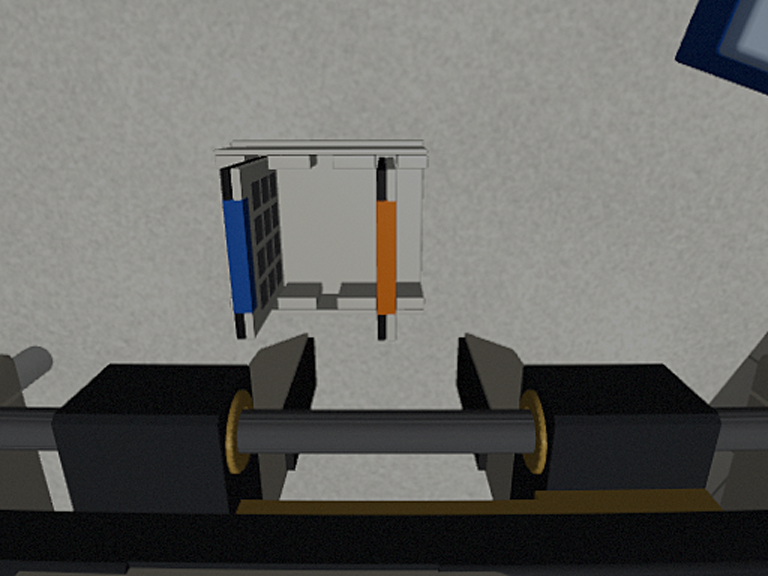

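Orange clip is centred under the open jaws (raw px column ~257, rows 134–209), within 0.5 mm of the TCP axis, with the black face on the left as in the tank. I'll descend and grip 18 mm below the top.

Request:
apply_moves:
  commands:
    - [-0.1, 0.04, 0, 2.5, 0, 0, 0]
    - [-0.1, 0, 0, 2.5, 0, 0, 0]
    - [-0.1, 0, 0, 2.5, 0, 0, 0]
    - [-0.1, 0, 0, 2.5, 0, 0, 0]
    - [-0.1, 0, 0, 2.5, 0, 0, 0]
    - [-0.1, 0, 0, 2.5, 0, 0, 0]
    - [-0.1, 0, 0, 1.4, 0, 0, 0]
    - [-0.1, 0, 0, 0.7, 0, 0, 0]
    - [-0.1, 0, 0, 0, 0, 0, 0]
    - [-0.1, 0, 0, 0, 0, 0, 0]
  grip_force: 20

```text
time: 5.58
ee_pos: [0.5978, 0.257, 0.0701]
eef_rot: [0.0, 0.515, 0.857, 0.0]
contact_force: [0.1, 0.7, -0.0]
gripper_width: 0.553
```

Request:
apply_moves:
  commands:
    - [0.5, 0, 0, 0, 0, 0, 0]
    - [0.7, 0, 0, 0, 0, 0, 0]
    - [0.9, 0, 0, 0, 0, 0, 0]
    - [1, 0, 0, 0, 0, 0, 0]
    - [1, 0, 0, 0, 0, 0, 0]
    - [1, 0, 0, 0, 0, 0, 0]
    - [1, 0, 0, 0, 0, 0, 0]
    - [1, 0, 0, 0, 0, 0, 0]
  grip_force: 20

```text
time: 6.25
ee_pos: [0.5971, 0.257, 0.0693]
eef_rot: [0.0, 0.515, 0.857, 0.0]
contact_force: [-0.2, 0.0, 0.8]
gripper_width: 0.132
```

```bash
python3 - <<'E'
from h import *
s=telemetry.sense();c=optics.camera('wrist');save(c,'w3.png')
print(s['time'],s['ee_pos'],yaw_y(q2R(s['eef_rot'])),s['gripper_width']*92,s['contact_force'],s['ft_torque'])
E
```

```text
6.25 [0.59714558 0.25703561 0.06926243] 28.013435643081653 12.186673298037848 [-0.24743349  0.02261209  0.84775323] [-0.00828153 -0.02969709 -0.00889632]
```

View pics/w3.png

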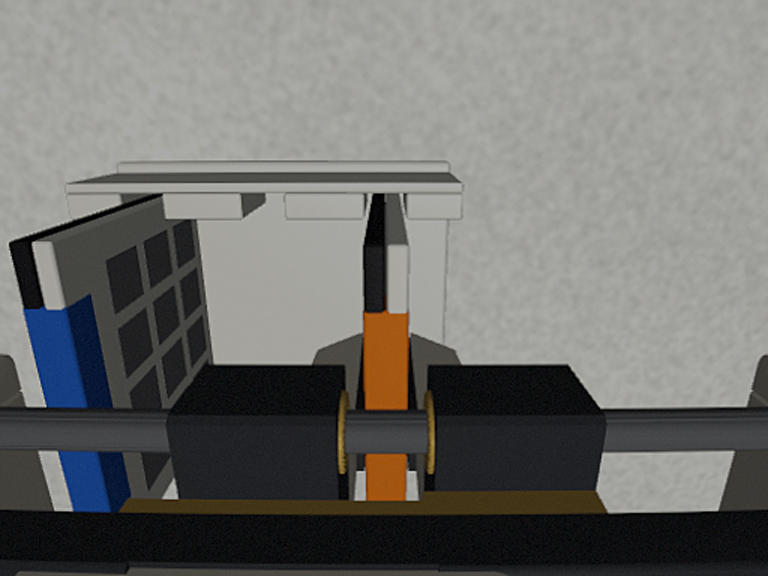

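Request:
apply_moves:
  commands:
    - [1, 0, 0, 0, 0, 0, 0]
    - [1, 0, 0, 0, 0, 0, 0]
    - [1, 0, 0, -0.4, 0, 0, 0]
    - [1, 0, 0, -0.8, 0, 0, 0]
    - [1, 0, 0, -1.2, 0, 0, 0]
    - [1, 0, 0, -1.6, 0, 0, 0]
    - [1, 0, 0, -2, 0, 0, 0]
    - [1, 0, 0, -2.5, 0, 0, 0]
    - [1, 0, 0, -2.5, 0, 0, 0]
    - [1, 0, 0, -2.5, 0, 0, 0]
    - [1, 0, 0, -1.5, 0, 0, 0]
    - [1, 0, 0, 0, 0, 0, 0]
  grip_force: 50

```text
time: 7.3
ee_pos: [0.5986, 0.2584, 0.2242]
eef_rot: [0.002, 0.515, 0.857, 0.003]
contact_force: [0.8, 0.3, -2.0]
gripper_width: 0.128
```

Request:
apply_moves:
  commands:
    - [1, 0, 0, 0, 0, 0, 0]
    - [1, 0, 0, 0, 0, 0, 0]
    - [1, 0, 0, 0, 0, 0, 0]

```text
time: 7.55
ee_pos: [0.5964, 0.2564, 0.2176]
eef_rot: [-0.001, 0.515, 0.857, -0.001]
contact_force: [-0.5, -0.3, -3.7]
gripper_width: 0.13
```

```bash
python3 - <<'E'
from h import *
s=telemetry.sense();c=optics.camera('wrist');save(c,'w4.png');T=T_of(c,s);P=cloud(c,np.array(c['T_tool_cam']))*1000
print(s['time'],s['ee_pos'],yaw_y(q2R(s['eef_rot'])),s['gripper_width']*92,s['contact_force'],s['ft_torque'])
H=P[...,2];m=(H<-20)&(H>-60)&(np.abs(P[...,1])<12)&(P[...,0]>20)&(P[...,0]<75)
u,v=np.meshgrid(np.arange(512),np.arange(384))
print(m.sum(),u[m].min(),u[m].max(),v[m].min(),v[m].max())
for x0 in range(12,70,3):
    k=(np.abs(P[...,0]-x0)<1.5)&(np.abs(P[...,1])<14)&(H<-20)&(H>-60)
    if k.sum()>3:print(x0,k.sum(),np.percentile(P[...,1][k],[2,50,98]).round(1),np.percentile(H[k],[5,50,95]).round(1))
K=P[m];print('maxx',np.percentile(K[:,0],[95,99,100]))
E
```

```text
7.55 [0.59638821 0.25638747 0.21755748] 28.017403521889737 11.972930183066723 [-0.50852516 -0.2504685  -3.6658557 ] [ 0.01957404 -0.19169875 -0.00922191]
2550 242 272 153 241
12 653 [-12.3  -0.   12.1] [-43.4 -35.5 -21.3]
15 197 [-6.3 -0.4  5.8] [-37.3 -36.6 -35.6]
18 191 [-5.9 -0.   5.8] [-37.5 -36.5 -35.6]
21 197 [-6.2 -0.4  5.7] [-37.6 -36.6 -35.5]
24 195 [-6.1 -0.   5.7] [-37.5 -36.6 -35.7]
27 203 [-6.  -0.4  5.6] [-37.4 -36.6 -35.6]
30 213 [-6.3 -0.4  5.6] [-37.3 -36.5 -35.5]
33 233 [-6.2 -0.4  5.6] [-37.4 -36.4 -34.9]
36 197 [-5.9 -0.   5.5] [-37.4 -36.5 -35.3]
39 211 [-5.9 -0.   5.5] [-37.3 -36.3 -35.3]
42 205 [-5.9 -0.   5.4] [-37.4 -36.3 -35.2]
45 225 [-6.2 -0.8  5.4] [-37.4 -36.4 -35.4]
48 222 [-6.2 -0.   5.3] [-37.3 -36.4 -35.2]
51 427 [-6.  -0.   5.3] [-37.1 -35.3 -21.8]
54 48 [-4.9 -1.4  4.7] [-35.9 -28.9 -22.1]
maxx [52.3503164  52.56631565 52.81937125]
```

View pics/w4.png

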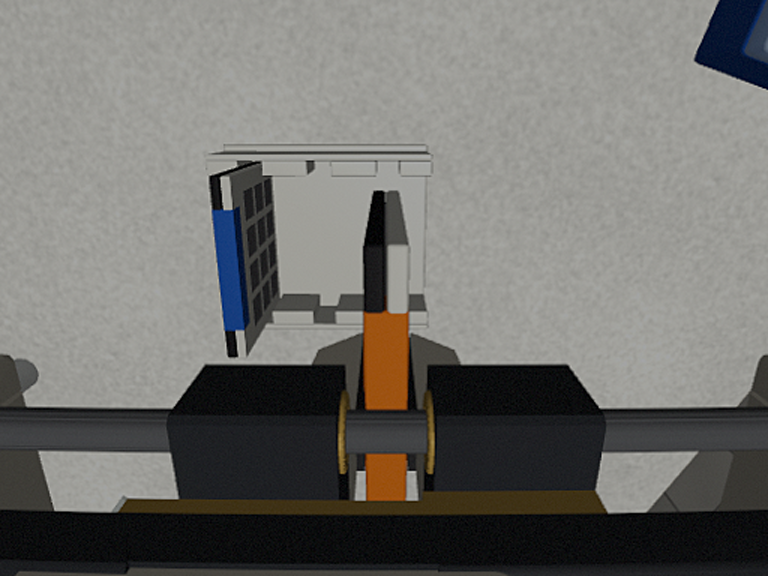

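The cassette is held square: top face at −36.5 mm in the tool frame, centre y≈0, x≈−2.1 mm. The force reading shows its weight. Next I'll carry it over the tank.

```bash
python3 - <<'E'
from h import *
plan([.5302,-.1615,.2176],-9.6,1,tmax=2.7)
E
```

```text
16 rows; end [ 0.5302 -0.1615  0.2176] -9.63
[[1,-2.11,-1.59,0.0,-0.0,0.0,0.041],[1,-2.18,-1.51,0.01,-0.0,0.0,0.041],[1,-2.23,-1.41,0.0,-0.0,0.0,0.041],[1,-2.29,-1.32,0.01,-0.001,0.0,0.041],[1,-2.35,-1.23,-0.0,0.0,0.0,0.041],[1,-2.39,-1.13,0.0,0.0,0.0,0.041],[1,-2.43,-1.03,0.0,-0.0,0.0,0.041],[1,-2.48,-0.93,0.01,-0.0,0.0,0.041],[1,-2.51,-0.83,-0.0,-0.0,0.0,0.041],[1,-2.55,-0.72,0.0,-0.0,0.001,0.041],[1,-2.57,-0.62,0.0,-0.001,-0.0,0.041],[1,-2.59,-0.51,0.0,0.0,-0.0,0.041]]
[[1,-2.62,-0.41,0.0,0.0,-0.0,0.041],[1,-2.62,-0.3,0.0,-0.0,-0.0,0.041],[1,-2.64,-0.19,0.0,-0.0,-0.0,0.041],[1,-2.64,-0.08,0.0,-0.0,-0.0,0.042]]
```

Request:
apply_moves:
  commands:
    - [1, -2.11, -1.59, 0, 0, 0, 0.041]
    - [1, -2.18, -1.51, 0, 0, 0, 0.041]
    - [1, -2.23, -1.41, 0, 0, 0, 0.041]
    - [1, -2.29, -1.32, 0, 0, 0, 0.041]
    - [1, -2.35, -1.23, 0, 0, 0, 0.041]
    - [1, -2.39, -1.13, 0, 0, 0, 0.041]
    - [1, -2.43, -1.03, 0, 0, 0, 0.041]
    - [1, -2.48, -0.93, 0, 0, 0, 0.041]
    - [1, -2.51, -0.83, 0, 0, 0, 0.041]
    - [1, -2.55, -0.72, 0, 0, 0, 0.041]
    - [1, -2.57, -0.62, 0, 0, 0, 0.041]
    - [1, -2.59, -0.51, 0, 0, 0, 0.041]

```text
time: 8.6
ee_pos: [0.5466, -0.0577, 0.2183]
eef_rot: [-0.001, 0.709, 0.705, -0.0]
contact_force: [0.8, 0.2, -2.1]
gripper_width: 0.128
```

Request:
apply_moves:
  commands:
    - [1, -2.62, -0.41, 0, 0, 0, 0.041]
    - [1, -2.62, -0.3, 0, 0, 0, 0.041]
    - [1, -2.64, -0.19, 0, 0, 0, 0.041]
    - [1, -2.64, -0.08, 0, 0, 0, 0.042]
    - [1, 0, 0, 0, 0, 0, 0]
    - [1, 0, 0, 0, 0, 0, 0]
    - [1, 0, 0, 0, 0, 0, 0]
    - [1, 0, 0, 0, 0, 0, 0]
    - [1, 0, 0, 0, 0, 0, 0]
    - [1, 0, 0, 0, 0, 0, 0]

```text
time: 9.43
ee_pos: [0.531, -0.1599, 0.2191]
eef_rot: [-0.0, 0.763, 0.646, 0.0]
contact_force: [-0.1, -1.0, -2.6]
gripper_width: 0.13
```

```bash
cat > look.py <<'E'
from h import *
import sys
s=telemetry.sense();c=optics.camera('wrist');save(c,sys.argv[1]);T=T_of(c,s);P=cloud(c,T);Pt=cloud(c,np.array(c['T_tool_cam']))*1000
print(s['time'],s['ee_pos'].round(4),'yaw',round(yaw_y(q2R(s['eef_rot'])),2),'q',s['eef_rot'].round(4),'w',round(s['gripper_width']*92,1),'F',s['contact_force'].round(2),'M',s['ft_torque'].round(3),'qv',np.abs(s['qvel']).max().round(4),s['joints'].round(2))
np.savez('last.npz',P=P,Pt=Pt,c=c['color'],T=T)
E
python3 look.py w5.png
```

```text
9.4333 [ 0.531  -0.1599  0.2191] yaw -9.53 q [-1.000e-04  7.634e-01  6.459e-01  1.000e-04] w 11.9 F [-0.12 -1.02 -2.65] M [-0.004 -0.072 -0.018] qv 0.0045 [ 0.46  0.36 -0.35  1.73  0.14  1.08 -0.1 ]
```

View pics/w5.png

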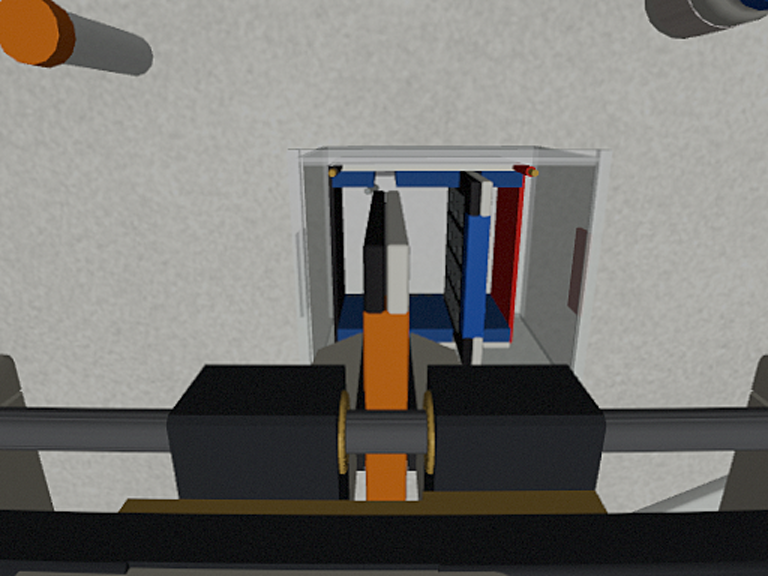

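The cassette hangs over the tank, with the far comb's slot visible just beyond its end at raw px ~(257,121). I'll measure the slot relative to the cassette in this same picture.

```bash
cat > slot.py <<'E'
from h import *
import sys
s=telemetry.sense();d=np.load('last.npz');c=d['c'].astype(float);T=d['T'];cc=optics.camera('wrist')
Tt=np.array(cc['T_tool_cam']);zc=(s['ee_pos'][2]-.075)*1000 # tool z of comb top
B=c[...,2]-c[...,0]
u0,u1,r0,r1=map(int,sys.argv[1:5])
for r in range(r0,r1):
    b=B[r,u0:u1];hi=np.median(np.r_[b[:4],b[-4:]]);t=hi/2;i=np.where(b<t)[0]
    if hi<25 or len(i)<3: print(r,'-',round(hi));continue
    a,e=i[0],i[-1]
    if a==0 or e==len(b)-1: print(r,'edge');continue
    l=u0+a-1+(b[a-1]-t)/(b[a-1]-b[a]);rr=u0+e+(t-b[e])/(b[e+1]-b[e])
    A=[]
    for x in(l,rr):
        p=atz(cc,Tt,np.array(x),np.array(float(r)),zc/1000)*1000;A.append(p)
    print(r,'tool L',A[0][:2].round(2),'R',A[1][:2].round(2),'w',round(A[1][1]-A[0][1],2),'mid',round((A[0][1]+A[1][1])/2,2))
E
python3 slot.py 228 290 113 128
python3 - <<'E'
import numpy as np
d=np.load('last.npz');P=d['Pt']
H=P[...,2]
for z0 in(-36,-30,-20,-10,0,20,40,55):
    k=(np.abs(H-z0)<2)&(np.abs(P[...,1])<10)&(P[...,0]>45)&(P[...,0]<60)
    if k.sum()>3:print(z0,k.sum(),np.percentile(P[...,1][k],[2,50,98]).round(1),np.median(P[...,0][k]).round(1))
E
```

```text
113 - -14
114 tool L [52.36 -7.51] R [52.35  5.2 ] w 12.71 mid -1.16
115 tool L [51.47 -7.49] R [51.45  5.36] w 12.85 mid -1.07
116 tool L [50.57 -7.43] R [50.56  5.31] w 12.74 mid -1.06
117 tool L [49.67 -7.54] R [49.66  5.42] w 12.96 mid -1.06
118 tool L [48.77 -7.71] R [48.76  5.44] w 13.15 mid -1.13
119 tool L [47.87 -7.81] R [47.86  5.49] w 13.3 mid -1.16
120 tool L [46.97 -8.  ] R [46.96  5.57] w 13.57 mid -1.21
121 tool L [46.07 -8.08] R [46.05  5.6 ] w 13.69 mid -1.24
122 tool L [45.16 -8.03] R [45.15  5.64] w 13.67 mid -1.19
123 tool L [44.26 -7.95] R [44.24  5.8 ] w 13.75 mid -1.08
124 tool L [43.35 -7.78] R [43.33  5.58] w 13.36 mid -1.1
125 - 6
126 - -3
127 - -1
-36 572 [-6.3 -0.6  5.2] 48.8
-30 70 [-6.  -0.6  5.1] 52.1
-20 52 [-5.7 -0.1  5.1] 52.1
-10 43 [-5.7  0.4  5. ] 52.0
0 36 [-6.1 -0.5  5.3] 52.1
20 24 [-5.7 -1.3  5.2] 52.1
40 19 [-5.7  0.1  5.4] 52.1
55 16 [-5.4 -1.4  4.9] 52.0
```

Request:
apply_moves:
  commands:
    - [1, -0.14, -0.07, 0, 0, 0, 0]
    - [1, 0, 0, 0.5, 0, 0, 0]
    - [1, 0, 0, 1, 0, 0, 0]
    - [1, 0, 0, 1, 0, 0, 0]
    - [1, 0, 0, 1, 0, 0, 0]
    - [1, 0, 0, 1, 0, 0, 0]
    - [1, 0, 0, 1, 0, 0, 0]
    - [1, 0, 0, 0.7, 0, 0, 0]
    - [1, 0, 0, 0.3, 0, 0, 0]
    - [1, 0, 0, 0, 0, 0, 0]
    - [1, 0, 0, 0, 0, 0, 0]
    - [1, 0, 0, 0, 0, 0, 0]

```text
time: 10.53
ee_pos: [0.5303, -0.1622, 0.1546]
eef_rot: [0.0, 0.764, 0.645, 0.0]
contact_force: [-0.2, 0.7, -3.0]
gripper_width: 0.129
```

Request:
apply_moves:
  commands:
    - [1, 0, 0, 0, 0, 0, 0]
    - [1, 0, 0, 0, 0, 0, 0]
    - [1, 0, 0, 0, 0, 0, 0]

```text
time: 10.78
ee_pos: [0.5301, -0.1622, 0.1545]
eef_rot: [0.0, 0.764, 0.645, 0.0]
contact_force: [0.0, -0.3, -3.0]
gripper_width: 0.127
```

```bash
python3 look.py w6.png
```

```text
10.7833 [ 0.5301 -0.1622  0.1545] yaw -9.64 q [3.000e-04 7.640e-01 6.452e-01 2.000e-04] w 11.7 F [ 0.04 -0.3  -3.02] M [-0.062 -0.063 -0.033] qv 0.0021 [ 0.45  0.42 -0.34  1.82  0.17  0.93 -0.13]
```

View pics/w6.png

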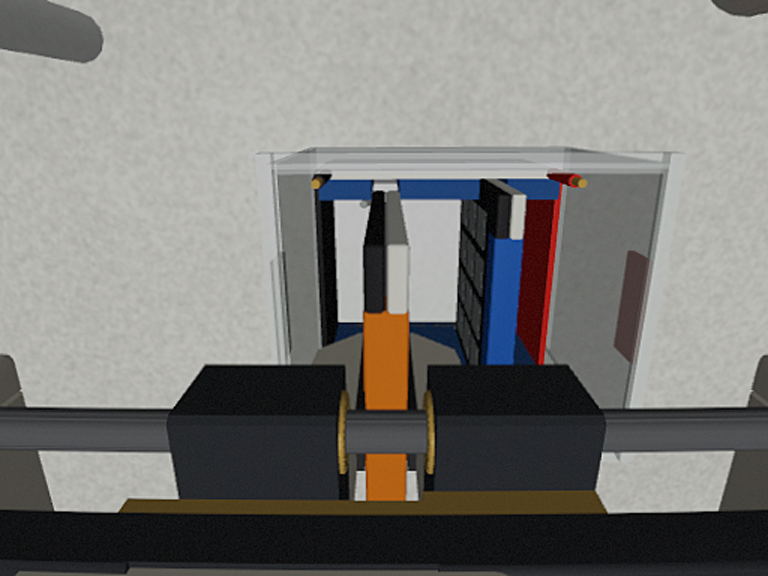

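```bash
python3 slot.py 224 284 119 133
python3 - <<'E'
from h import *
d=np.load('last.npz');P=d['Pt'];H=P[...,2]
for z0 in(-36,-30,-20,-10,0,20,40,55):
    k=(np.abs(H-z0)<2)&(np.abs(P[...,1])<10)&(P[...,0]>45)&(P[...,0]<56)
    if k.sum()>3:print(z0,k.sum(),np.percentile(P[...,1][k],[2,50,98]).round(1),np.median(P[...,0][k]).round(1))
cv2.imwrite('pics/w6z.png',cv2.resize(d['c'][100:210,205:300,::-1],None,fx=5,fy=5,interpolation=cv2.INTER_CUBIC))
E
```

```text
119 - 21
120 tool L [54.63 -7.23] R [54.62  5.54] w 12.77 mid -0.85
121 tool L [53.92 -7.16] R [53.91  5.43] w 12.59 mid -0.86
122 tool L [53.21 -7.23] R [53.2   5.47] w 12.7 mid -0.88
123 tool L [52.5  -7.27] R [52.49  5.46] w 12.72 mid -0.9
124 tool L [51.79 -7.33] R [51.77  5.61] w 12.94 mid -0.86
125 tool L [51.07 -7.33] R [51.06  5.64] w 12.97 mid -0.84
126 tool L [50.35 -7.37] R [50.34  5.64] w 13.01 mid -0.86
127 tool L [49.64 -7.41] R [49.62  5.75] w 13.16 mid -0.83
128 tool L [48.92 -7.49] R [48.9  6. ] w 13.49 mid -0.74
129 tool L [48.2  -7.35] R [48.18  6.26] w 13.61 mid -0.55
130 tool L [47.48 -7.4 ] R [47.46  6.28] w 13.68 mid -0.56
131 tool L [46.76 -7.46] R [46.74  6.39] w 13.85 mid -0.53
132 tool L [46.03 -7.41] R [46.02  6.54] w 13.95 mid -0.43
-36 569 [-6.3 -0.9  5.2] 48.9
-30 63 [-6.  -0.2  5.1] 52.1
-20 53 [-6.1 -0.1  5.4] 52.1
-10 41 [-6.  -0.1  5. ] 52.1
0 34 [-6.1  0.2  5. ] 52.1
20 28 [-5.6  0.   5.2] 52.1
40 19 [-5.7  0.1  5.4] 52.0
55 16 [-6.1 -0.1  5. ] 52.0
```

View pics/w6z.png

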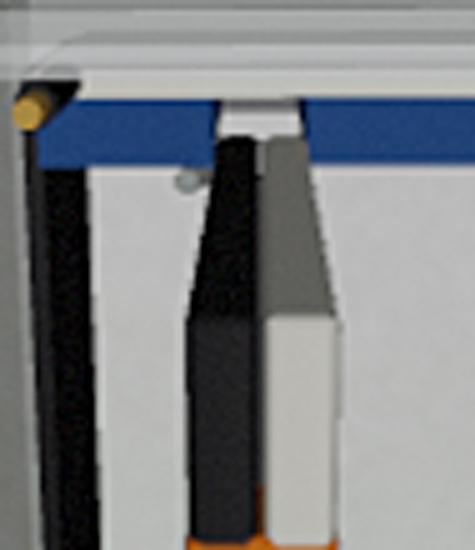

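Request:
apply_moves:
  commands:
    - [1, 0.1, -0.03, 0.2, 0, 0, 0]
    - [1, 0, 0, 0.4, 0, 0, 0]
    - [1, 0, 0, 0.4, 0, 0, 0]
    - [1, 0, 0, 0.2, 0, 0, 0]
    - [1, 0, 0, 0, 0, 0, 0]
    - [1, 0, 0, 0, 0, 0, 0]
    - [1, 0, 0, 0, 0, 0, 0]

```text
time: 11.47
ee_pos: [0.5299, -0.1611, 0.1421]
eef_rot: [0.0, 0.764, 0.645, 0.0]
contact_force: [0.0, 0.0, -3.5]
gripper_width: 0.13
```

```bash
python3 look.py w7.png; python3 slot.py 224 284 120 136; python3 - <<'E'
from h import *
d=np.load('last.npz')
cv2.imwrite('pics/w7z.png',cv2.resize(d['c'][100:210,205:300,::-1],None,fx=5,fy=5,interpolation=cv2.INTER_CUBIC))
E
```

```text
11.4667 [ 0.5299 -0.1611  0.1421] yaw -9.63 q [0.     0.764  0.6453 0.    ] w 12.0 F [ 0.03  0.02 -3.49] M [ 0.025 -0.066 -0.004] qv 0.0035 [ 0.45  0.43 -0.34  1.83  0.18  0.91 -0.14]
120 - -4
121 - -8
122 - -10
123 tool L [54.05 -6.66] R [54.04  5.48] w 12.14 mid -0.59
124 tool L [53.37 -6.84] R [53.36  5.89] w 12.73 mid -0.48
125 tool L [52.7  -6.81] R [52.68  5.89] w 12.7 mid -0.46
126 tool L [52.02 -6.85] R [52.    5.86] w 12.71 mid -0.49
127 tool L [51.34 -6.85] R [51.32  5.82] w 12.67 mid -0.51
128 tool L [50.65 -6.88] R [50.64  6.03] w 12.91 mid -0.42
129 tool L [49.97 -6.93] R [49.96  6.1 ] w 13.04 mid -0.42
130 tool L [49.29 -7.  ] R [49.27  6.1 ] w 13.1 mid -0.45
131 tool L [48.6  -7.02] R [48.59  6.17] w 13.19 mid -0.43
132 tool L [47.92 -7.01] R [47.9   6.22] w 13.23 mid -0.4
133 tool L [47.23 -7.07] R [47.21  6.26] w 13.33 mid -0.4
134 tool L [46.54 -7.2 ] R [46.52  6.48] w 13.68 mid -0.36
135 tool L [45.85 -7.23] R [45.83  6.63] w 13.86 mid -0.3
```

View pics/w7z.png

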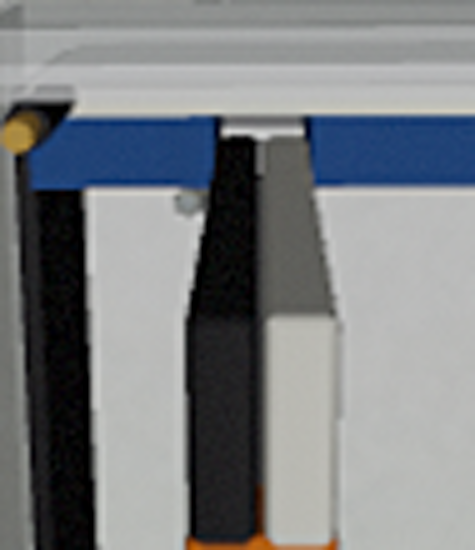

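Cassette and slot mid-lines agree (−0.4 mm each). I'll lower it gently to feel for the mouth.

Request:
apply_moves:
  commands:
    - [1, 0, 0, 0.15, 0, 0, 0]
    - [1, 0, 0, 0.15, 0, 0, 0]
    - [1, 0, 0, 0.1, 0, 0, 0]
    - [1, 0, 0, 0.1, 0, 0, 0]
    - [1, 0, 0, 0, 0, 0, 0]

```text
time: 11.98
ee_pos: [0.5296, -0.1611, 0.1368]
eef_rot: [-0.0, 0.764, 0.645, -0.0]
contact_force: [-0.4, -0.0, -1.9]
gripper_width: 0.128
```

Request:
apply_moves:
  commands:
    - [1, 0, 0, 0.1, 0, 0, 0]
    - [1, 0, 0, 0.1, 0, 0, 0]
    - [1, 0, 0, 0, 0, 0, 0]
    - [1, 0, 0, 0, 0, 0, 0]

```text
time: 12.32
ee_pos: [0.5298, -0.1612, 0.1351]
eef_rot: [-0.0, 0.764, 0.645, -0.0]
contact_force: [-0.5, 0.2, -2.1]
gripper_width: 0.125
```

```bash
python3 look.py w8.png; python3 - <<'E'
from h import *
d=np.load('last.npz')
cv2.imwrite('pics/w8z.png',cv2.resize(d['c'][100:210,205:300,::-1],None,fx=5,fy=5,interpolation=cv2.INTER_CUBIC))
E
```

```text
12.3167 [ 0.5298 -0.1612  0.1351] yaw -9.63 q [-0.      0.764   0.6452 -0.    ] w 11.5 F [-0.47  0.19 -2.11] M [-0.022 -0.076 -0.001] qv 0.0021 [ 0.45  0.44 -0.33  1.84  0.18  0.89 -0.14]
```

View pics/w8z.png

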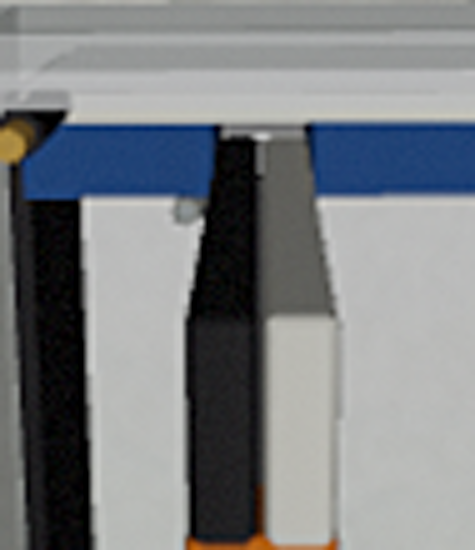

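Request:
apply_moves:
  commands:
    - [1, 0, 0, 0.1, 0, 0, 0]
    - [1, 0, 0, 0.1, 0, 0, 0]
    - [1, 0, 0, 0.1, 0, 0, 0]
    - [1, 0, 0, 0.1, 0, 0, 0]

```text
time: 12.7
ee_pos: [0.5298, -0.1611, 0.131]
eef_rot: [-0.0, 0.764, 0.645, -0.0]
contact_force: [0.2, -0.5, -1.9]
gripper_width: 0.123
```

The bottom is at about 67 mm without contact, so it is inside the slot. The wires come next, at 63 mm.

Request:
apply_moves:
  commands:
    - [1, 0, 0, 0.1, 0, 0, 0]
    - [1, 0, 0, 0.1, 0, 0, 0]
    - [1, 0, 0, 0.1, 0, 0, 0]
    - [1, 0, 0, 0.1, 0, 0, 0]

```text
time: 13.03
ee_pos: [0.5298, -0.1611, 0.127]
eef_rot: [0.0, 0.764, 0.645, -0.0]
contact_force: [-0.6, 0.1, -2.5]
gripper_width: 0.128
```

Request:
apply_moves:
  commands:
    - [1, 0, 0, 0.1, 0, 0, 0]
    - [1, 0, 0, 0.1, 0, 0, 0]
    - [1, 0, 0, 0.1, 0, 0, 0]
    - [1, 0, 0, 0, 0, 0, 0]

```text
time: 13.37
ee_pos: [0.5297, -0.1611, 0.1239]
eef_rot: [-0.0, 0.764, 0.645, -0.0]
contact_force: [-0.7, 1.0, -2.9]
gripper_width: 0.127
```

```bash
python3 look.py w9.png; python3 - <<'E'
from h import *
d=np.load('last.npz');P=d['Pt'];H=P[...,2]
for x0 in range(15,54,6):
    k=(np.abs(P[...,0]-x0)<1.5)&(np.abs(P[...,1])<12)&(H<-30)&(H>-44)
    if k.sum()>3:print(x0,k.sum(),np.percentile(P[...,1][k],[2,50,98]).round(1),np.median(H[k]).round(1))
cv2.imwrite('pics/w9z.png',cv2.resize(d['c'][100:210,205:300,::-1],None,fx=5,fy=5,interpolation=cv2.INTER_CUBIC))
E
```

```text
13.3667 [ 0.5297 -0.1611  0.1239] yaw -9.63 q [-1.000e-04  7.640e-01  6.453e-01 -1.000e-04] w 11.7 F [-0.74  1.   -2.92] M [ 0.027 -0.092  0.017] qv 0.0054 [ 0.44  0.45 -0.33  1.85  0.19  0.87 -0.15]
15 193 [-6.4 -0.6  5.7] -36.6
21 200 [-6.3 -0.4  5.6] -36.6
27 216 [-6.2 -0.2  5.5] -36.6
33 219 [-6.6 -0.6  5.4] -36.5
39 207 [-6.1 -0.2  5.3] -36.3
45 215 [-6.4 -0.2  5.2] -36.3
51 302 [-6.1 -0.9  5.1] -36.0
```

View pics/w9z.png

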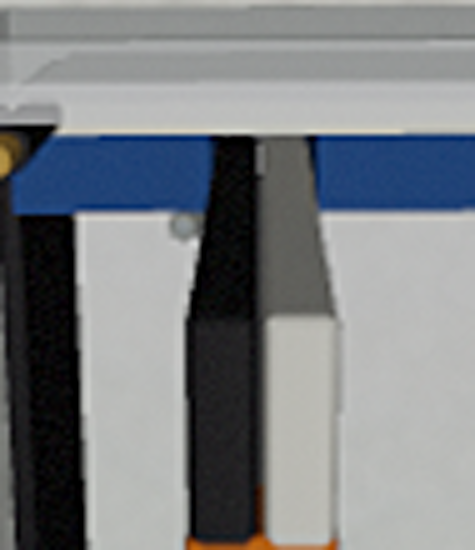

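The cassette is clearly in the slot at both edges. I'll continue down in small steps, watching the force.

Request:
apply_moves:
  commands:
    - [1, 0, 0, 0.12, 0, 0, 0]
    - [1, 0, 0, 0.12, 0, 0, 0]
    - [1, 0, 0, 0.12, 0, 0, 0]
    - [1, 0, 0, 0.12, 0, 0, 0]
    - [1, 0, 0, 0.12, 0, 0, 0]

```text
time: 13.83
ee_pos: [0.5298, -0.1611, 0.118]
eef_rot: [-0.0, 0.764, 0.645, -0.0]
contact_force: [0.1, 1.1, -2.6]
gripper_width: 0.128
```

Request:
apply_moves:
  commands:
    - [1, 0, 0, 0.12, 0, 0, 0]
    - [1, 0, 0, 0.12, 0, 0, 0]
    - [1, 0, 0, 0.12, 0, 0, 0]
    - [1, 0, 0, 0.12, 0, 0, 0]
    - [1, 0, 0, 0.12, 0, 0, 0]

```text
time: 14.25
ee_pos: [0.5303, -0.1612, 0.1123]
eef_rot: [0.0, 0.764, 0.645, 0.0]
contact_force: [1.2, -0.5, -0.6]
gripper_width: 0.129
```

Request:
apply_moves:
  commands:
    - [1, 0, 0, 0.12, 0, 0, 0]
    - [1, 0, 0, 0.12, 0, 0, 0]
    - [1, 0, 0, 0.12, 0, 0, 0]
    - [1, 0, 0, 0.12, 0, 0, 0]

```text
time: 14.58
ee_pos: [0.5306, -0.1612, 0.1077]
eef_rot: [0.001, 0.764, 0.645, 0.001]
contact_force: [2.8, -1.5, 2.6]
gripper_width: 0.132
```

The wires are being felt: +x force and about 5 N of resistance. Continuing.

Request:
apply_moves:
  commands:
    - [1, 0, 0, 0.12, 0, 0, 0]
    - [1, 0, 0, 0.12, 0, 0, 0]
    - [1, 0, 0, 0.12, 0, 0, 0]
    - [1, 0, 0, 0.12, 0, 0, 0]

```text
time: 14.92
ee_pos: [0.5305, -0.1612, 0.1027]
eef_rot: [0.001, 0.764, 0.645, 0.001]
contact_force: [5.5, -0.8, 1.6]
gripper_width: 0.129
```

```bash
python3 look.py w10.png; python3 - <<'E'
from h import *
d=np.load('last.npz');P=d['Pt'];H=P[...,2]
for x0 in range(15,54,6):
    k=(np.abs(P[...,0]-x0)<1.5)&(np.abs(P[...,1])<12)&(H<-30)&(H>-44)
    if k.sum()>3:print(x0,k.sum(),np.percentile(P[...,1][k],[2,50,98]).round(1),np.median(H[k]).round(1))
E
```

```text
14.9167 [ 0.5305 -0.1612  0.1027] yaw -9.63 q [6.000e-04 7.640e-01 6.453e-01 5.000e-04] w 11.9 F [ 5.52 -0.82  1.62] M [-0.271 -1.524  0.096] qv 0.0312 [ 0.44  0.48 -0.32  1.87  0.2   0.82 -0.16]
15 190 [-6.4 -0.2  5.6] -36.5
21 196 [-6.3 -0.6  5.5] -36.5
27 202 [-6.6 -0.6  5.5] -36.6
33 228 [-6.6 -0.6  5.4] -36.5
39 214 [-6.5 -1.   5.3] -36.4
45 223 [-6.4 -0.2  5.2] -36.4
51 305 [-6.2 -0.2  5.1] -36.0
```

View pics/w10.png

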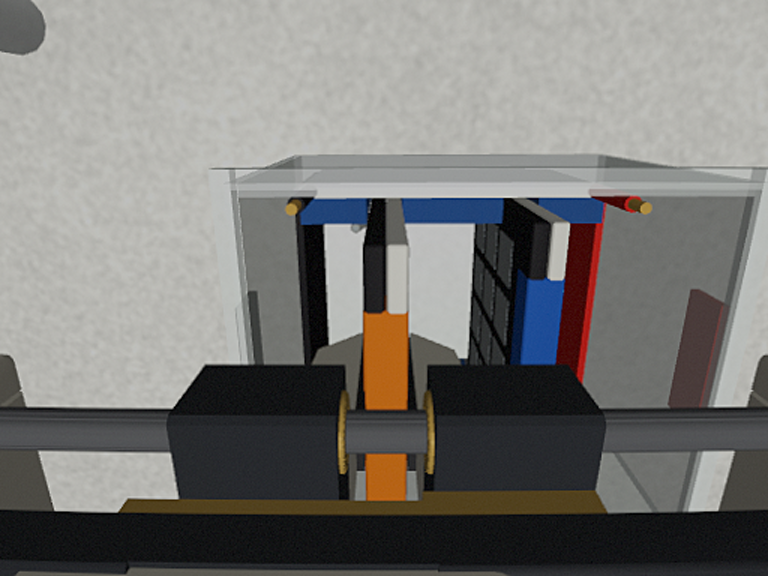

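No slip in the grip, and the cassette is square. The bottom is at ~39 mm with 27 mm to go.

Request:
apply_moves:
  commands:
    - [1, 0, 0, 0.12, 0, 0, 0]
    - [1, 0, 0, 0.12, 0, 0, 0]
    - [1, 0, 0, 0.12, 0, 0, 0]
    - [1, 0, 0, 0.12, 0, 0, 0]
    - [1, 0, 0, 0.12, 0, 0, 0]

```text
time: 15.38
ee_pos: [0.5306, -0.1612, 0.0966]
eef_rot: [0.001, 0.764, 0.645, 0.001]
contact_force: [5.4, -1.3, 1.5]
gripper_width: 0.128
```

Request:
apply_moves:
  commands:
    - [1, 0, 0, 0.12, 0, 0, 0]
    - [1, 0, 0, 0.12, 0, 0, 0]
    - [1, 0, 0, 0.12, 0, 0, 0]
    - [1, 0, 0, 0.12, 0, 0, 0]
    - [1, 0, 0, 0.12, 0, 0, 0]

```text
time: 15.8
ee_pos: [0.5306, -0.1612, 0.0906]
eef_rot: [0.001, 0.764, 0.645, 0.0]
contact_force: [5.6, -0.3, 1.0]
gripper_width: 0.13
```

```bash
python3 look.py w11.png; python3 - <<'E'
from h import *
d=np.load('last.npz');P=d['Pt'];H=P[...,2]
for x0 in range(15,54,12):
    k=(np.abs(P[...,0]-x0)<1.5)&(np.abs(P[...,1])<12)&(H<-25)&(H>-48)
    if k.sum()>3:print(x0,k.sum(),np.percentile(P[...,1][k],[2,50,98]).round(1),np.median(H[k]).round(1),np.median(d['P'][...,2][k]).round(4))
E
```

```text
15.8 [ 0.5306 -0.1612  0.0906] yaw -9.63 q [5.000e-04 7.640e-01 6.452e-01 5.000e-04] w 11.9 F [ 5.56 -0.34  0.98] M [-0.281 -1.518 -0.026] qv 0.029 [ 0.43  0.5  -0.32  1.88  0.21  0.8  -0.17]
15 184 [-6.4 -0.4  5.6] -36.5 0.1271
27 213 [-6.7 -0.6  5.5] -36.5 0.1271
39 214 [-6.5 -1.   5.3] -36.5 0.1271
51 383 [-6.1 -0.9  5.2] -35.5 0.1261
```

Request:
apply_moves:
  commands:
    - [1, 0, 0, 0.12, 0, 0, 0]
    - [1, 0, 0, 0.12, 0, 0, 0]
    - [1, 0, 0, 0.12, 0, 0, 0]
    - [1, 0, 0, 0.12, 0, 0, 0]
    - [1, 0, 0, 0.12, 0, 0, 0]
    - [1, 0, 0, 0.12, 0, 0, 0]
    - [1, 0, 0, 0.12, 0, 0, 0]
    - [1, 0, 0, 0.12, 0, 0, 0]
    - [1, 0, 0, 0.1, 0, 0, 0]
    - [1, 0, 0, 0.1, 0, 0, 0]

```text
time: 16.68
ee_pos: [0.5306, -0.1612, 0.079]
eef_rot: [0.001, 0.764, 0.645, 0.001]
contact_force: [5.5, -1.4, 1.3]
gripper_width: 0.127
```

Request:
apply_moves:
  commands:
    - [1, 0, 0, 0.08, 0, 0, 0]
    - [1, 0, 0, 0.08, 0, 0, 0]
    - [1, 0, 0, 0, 0, 0, 0]

```text
time: 16.93
ee_pos: [0.5304, -0.1612, 0.0772]
eef_rot: [0.0, 0.764, 0.645, 0.0]
contact_force: [6.7, -1.0, -1.7]
gripper_width: 0.125
```

Request:
apply_moves:
  commands:
    - [1, 0, 0, 0.06, 0, 0, 0]
    - [1, 0, 0, 0.06, 0, 0, 0]
    - [1, 0, 0, 0, 0, 0, 0]

```text
time: 17.18
ee_pos: [0.5304, -0.1612, 0.076]
eef_rot: [0.0, 0.764, 0.645, 0.0]
contact_force: [6.2, -1.1, -0.9]
gripper_width: 0.13
```

Request:
apply_moves:
  commands:
    - [1, 0, 0, 0.06, 0, 0, 0]
    - [1, 0, 0, 0, 0, 0, 0]

```text
time: 17.35
ee_pos: [0.5304, -0.1612, 0.0755]
eef_rot: [0.0, 0.764, 0.645, 0.0]
contact_force: [6.2, -0.2, -1.1]
gripper_width: 0.133
```

Request:
apply_moves:
  commands:
    - [1, 0, 0, 0.06, 0, 0, 0]
    - [1, 0, 0, 0, 0, 0, 0]

```text
time: 17.52
ee_pos: [0.5306, -0.1612, 0.0751]
eef_rot: [0.001, 0.764, 0.645, 0.0]
contact_force: [6.5, -0.7, 1.7]
gripper_width: 0.126
```

Request:
apply_moves:
  commands:
    - [1, 0, 0, 0.05, 0, 0, 0]
    - [1, 0, 0, 0, 0, 0, 0]

```text
time: 17.68
ee_pos: [0.5306, -0.1612, 0.0751]
eef_rot: [0.001, 0.764, 0.645, 0.0]
contact_force: [3.4, -1.0, 8.2]
gripper_width: 0.13
```

Request:
apply_moves:
  commands:
    - [1, 0, 0, 0.04, 0, 0, 0]
    - [1, 0, 0, 0, 0, 0, 0]

```text
time: 17.85
ee_pos: [0.5307, -0.1613, 0.0751]
eef_rot: [0.001, 0.764, 0.645, 0.001]
contact_force: [3.1, -0.0, 11.7]
gripper_width: 0.13
```

```bash
python3 look.py w12.png; python3 - <<'E'
from h import *
d=np.load('last.npz');P=d['Pt'];H=P[...,2]
for x0 in range(15,54,12):
    k=(np.abs(P[...,0]-x0)<1.5)&(np.abs(P[...,1])<12)&(H<-25)&(H>-48)
    if k.sum()>3:print(x0,k.sum(),np.percentile(P[...,1][k],[2,50,98]).round(1),np.median(H[k]).round(1),np.median(d['P'][...,2][k]).round(4))
k=(np.abs(P[...,0]-45)<5)&(P[...,1]>40)&(P[...,1]<64)&(d['P'][...,2]>.1)
print('loaded',k.sum(),np.percentile(P[...,1][k],[2,50,98]),np.median(d['P'][...,2][k]))
E
```

```text
17.85 [ 0.5307 -0.1613  0.0751] yaw -9.63 q [8.000e-04 7.640e-01 6.452e-01 5.000e-04] w 12.0 F [ 3.09 -0.03 11.66] M [-0.108 -0.647  0.067] qv 0.0017 [ 0.43  0.52 -0.31  1.89  0.22  0.76 -0.18]
15 190 [-6.4 -0.2  5.7] -36.6 0.1117
27 212 [-6.7 -0.8  5.5] -36.6 0.1116
39 205 [-6.1 -0.2  5.4] -36.4 0.1115
51 384 [-6.2 -0.2  5.2] -35.4 0.1105
loaded 978 [44.29279394 48.43897543 56.11997436] 0.11142385508870685
```

View pics/w12.png

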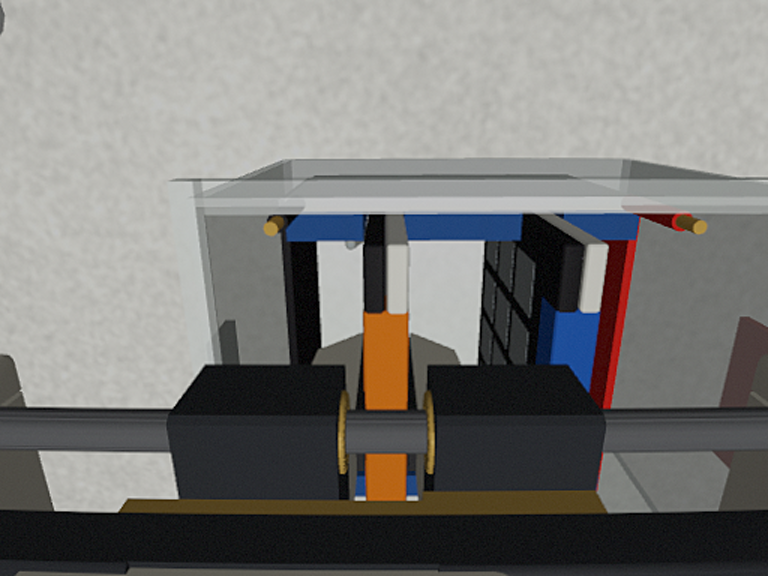

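The cassette is on the stop: z halted at 75.1 mm with push rising to ~14 N net. Its top is at 111.6 mm, level with the loaded cassette's 111.4. I'll relax the push, open to ~28 mm and rise.

Request:
apply_moves:
  commands:
    - [1, 0, 0, -0.05, 0, 0, 0]
    - [1, 0, 0, 0, 0, 0, 0]
    - [0.7, 0, 0, 0, 0, 0, 0]
    - [0.6, 0, 0, 0, 0, 0, 0]
    - [0.5, 0, 0, 0, 0, 0, 0]
    - [0.42, 0, 0, 0, 0, 0, 0]
    - [0.42, 0, 0, 0, 0, 0, 0]
    - [0.42, 0, 0, 0, 0, 0, 0]
    - [0.42, 0, 0, 0, 0, 0, 0]
  grip_force: 20

```text
time: 18.65
ee_pos: [0.5294, -0.1611, 0.0743]
eef_rot: [-0.0, 0.764, 0.645, -0.0]
contact_force: [0.0, 0.2, 0.6]
gripper_width: 0.29
```

```bash
python3 look.py w13.png
```

```text
18.65 [ 0.5294 -0.1611  0.0743] yaw -9.63 q [-3.000e-04  7.640e-01  6.453e-01 -3.000e-04] w 26.7 F [0.02 0.2  0.59] M [-0.037 -0.07   0.031] qv 0.0021 [ 0.43  0.52 -0.31  1.89  0.22  0.76 -0.18]
```

View pics/w13.png

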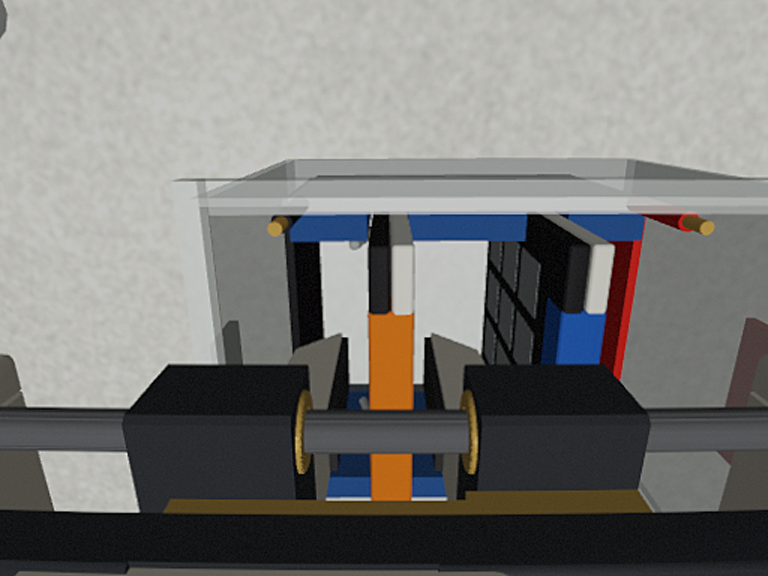

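Both fingers are clear of the cassette on either side, at raw px ~225 and ~290, and the force is zero. Rising straight up.

Request:
apply_moves:
  commands:
    - [0.42, 0, 0, -0.3, 0, 0, 0]
    - [0.42, 0, 0, -0.8, 0, 0, 0]
    - [0.42, 0, 0, -1.5, 0, 0, 0]
    - [0.42, 0, 0, -2, 0, 0, 0]
    - [0.42, 0, 0, -2.5, 0, 0, 0]
    - [0.42, 0, 0, -2.5, 0, 0, 0]
    - [0.42, 0, 0, -2.5, 0, 0, 0]
    - [0.42, 0, 0, -2.5, 0, 0, 0]
    - [0.42, 0, 0, -2, 0, 0, 0]
    - [0.42, 0, 0, -1, 0, 0, 0]
    - [0.42, 0, 0, 0, 0, 0, 0]
    - [0.42, 0, 0, 0, 0, 0, 0]

```text
time: 19.7
ee_pos: [0.5297, -0.1611, 0.2504]
eef_rot: [0.0, 0.764, 0.645, 0.0]
contact_force: [0.2, -0.2, -0.8]
gripper_width: 0.292
```

Request:
apply_moves:
  commands:
    - [0.42, 0, 0, 0, 0, 0, 0]
    - [0.42, 0, 0, 0, 0, 0, 0]
    - [0.42, 0, 0, 0, 0, 0, 0]

```text
time: 19.95
ee_pos: [0.5292, -0.161, 0.2492]
eef_rot: [-0.001, 0.764, 0.645, -0.001]
contact_force: [-0.6, 0.1, 1.0]
gripper_width: 0.288
```

```bash
python3 look.py w14.png; python3 - <<'E'
from h import *
d=np.load('last.npz');P=d['P'];H=P[...,2];c=d['c'];hsv=cv2.cvtColor(c,cv2.COLOR_RGB2HSV);u,v=np.meshgrid(np.arange(512),np.arange(384))
o=(hsv[...,0]<15)&(hsv[...,1]>130)&(H>.08)&(H<.15)&(v>100)&(v<235)&(u>200)
b=(hsv[...,0]>105)&(hsv[...,0]<130)&(hsv[...,1]>130)&(H>.09)&(v>100)&(v<235)&(u>200)
yaw=np.radians(-9.6);ex=np.array([np.cos(yaw),np.sin(yaw)]);ey=np.array([-ex[1],ex[0]]);q=P[...,:2]-[.5298,-.1636]
for n,m in(('orange',o),('loaded',b)):
    if m.sum(): print(n,m.sum(),'z',np.percentile(H[m],[5,50,95]).round(4),'X',np.percentile(q[m]@ex*1000,[2,50,98]).round(1),'Y',np.percentile(q[m]@ey*1000,[2,98]).round(1))
c=optics.camera('scene');save(c,'s2.png')
E
```

```text
19.95 [ 0.5292 -0.161   0.2492] yaw -9.63 q [-9.000e-04  7.639e-01  6.453e-01 -6.000e-04] w 26.5 F [-0.58  0.1   0.96] M [-0.001 -0.057  0.012] qv 0.0085 [ 0.47  0.33 -0.35  1.69  0.12  1.14 -0.09]
orange 755 z [0.1036 0.1117 0.1129] X [-5.4  1.  77.4] Y [-35.   61.1]
loaded 1151 z [0.097  0.1117 0.1129] X [45.5 49.8 57. ] Y [-36.   35.2]
```

View pics/w14.png

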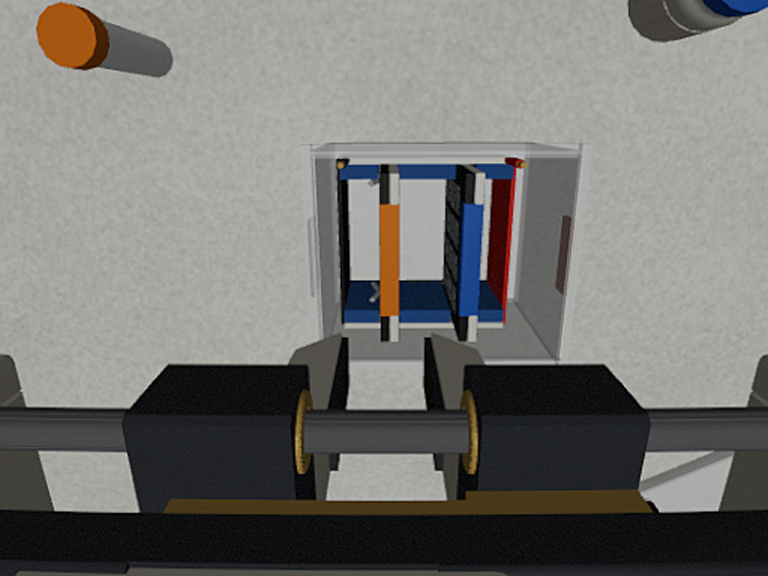

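View pics/s2.png

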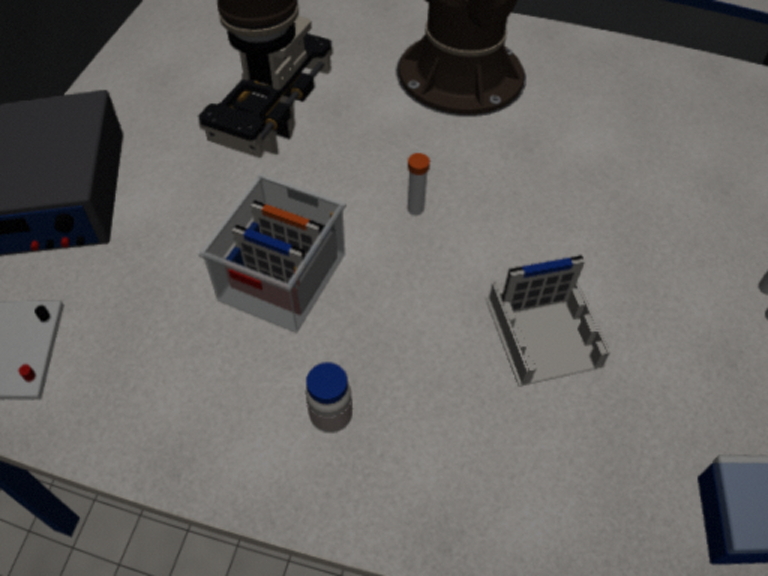

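Both views show the orange cassette standing home in the slot, black face towards the black side. Its clip is at 111.7 mm, level with the loaded one, and nothing else has moved.

```bash
python3 -c "
from workcell import workorder
print(workorder.job_done())"
```

```text
the job is handed in; nothing more can be done
None
```

The orange-clipped cassette is standing fully home in the free slot of the electrode module, with its black face towards the tank's black side. I let go of it and handed the job in at about 20 s.

- **Insertion:** The slot was found in the wrist camera about 6 mm from slot_limit towards tank +x. The cassette went in without touching the comb tops. Passing the spring wires took about 5 N, and I pressed it onto the stop with about 14 N, well under the 30 N limit.
- **Fully home:** The downward travel stopped firmly at the bottom. Its top then read 111.7 mm above the bench, the same as the loaded cassette and close to the expected 112 mm.
- **After release:** The fingers were clear on both sides with near-zero force, and the gripper was raised straight up. In the last pictures the cassette stands square. The loaded and spare blue cassettes, the jar and the tube look unmoved.
- **Disagreement:** Small servo errors of 1–2 mm showed up before insertion. I corrected them against the camera before entering the slot. No check failed.

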